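# Unload the stain-room pile at the microscopy bench

## Robot

A 7-joint arm with a two-finger parallel gripper is mounted at the origin on the work surface. World frame = base frame: x ahead of the robot, y to its left, z up, the work surface at z = 0. Lengths are in m, angles in rad, forces in N, time in s.
With the tool pointing down it reaches from about 0.425 to 1.025 m from the base axis. Payload 9.4 kg.
Tool frame: the origin (TCP) lies midway between the tips of the shut fingers; the grasp point (between the pads) lies 19 mm behind it (manip.grasp_offset is the distance from the TCP to the grasp point, in m); z points along the fingers, y is the line along which they close (so a half turn about z gives the same grasp; the last joint's range is limited). The gripper opens to 93 mm and grips with 3 to 60 N. Pads are 15 mm wide; open, the fingers measure 128 mm over their backs; the gripper's body (75 mm by 188 mm) begins 65 mm behind the grasp point.
Start: joints at [-1.408, 0.599, -0.003, 1.599, 0.002, 0.943, -0.08], TCP at [0.172, 0.704, 0.219] pointing down, gripper open.
Joint ranges: [-2.57, 2.57], [-0.35, 1.97], [-1.29, 1.29], [0.11, 2.56], [-1.05, 4.19], [0.11, 1.86], [-2.63, 2.63]. Speed limits (rad/s): [2.22, 2.22, 3.01, 3.01, 3.14, 3.14, 3.14].

## Interface

Orientations are given as a 3x3 rotation matrix whose columns are the frame's x, y, z axes.
In Python, from workcell import manip gives the robot as it stands. The module is installed in compiled form; this text tells all that it offers.
- The arm moves only by the tool move_arm, never from a script. Its argument "targets" is a list of rows, each a list of 2 entries, a list of its own where there are three numbers: the shift along the world's x, y, z each as a share of 100 mm, from -1 to 1, then the turn, a rotation vector about the world's x, y, z each as a share of 180 degrees, from -1 to 1. A call has 1 to 20 rows; each row is the pose to reach, as a shift and turn from the pose commanded when the call began, turning the shorter way round; what a row does not reach only later rows make up. A row lasts 1/12 s, in which the tool goes at most 41.7 mm and 7.16 degrees, less where a joint would pass 70% of its speed; a pose out of reach is approached as far as the arm can. A call with a number of a shift or a turn outside -1 to 1 is refused whole. A call with a gripper value outside its range is refused whole. "fingers" is the opening, from 0 (shut) to 1 (fully open), set as the call begins (left out, the last holds). The fingers move at their own pace and stop on an object; "newtons" is the grip in N (left out, the last holds). Time passes only in rows, so rows that repeat a pose let the fingers close. It gives the time, the measured TCP pose, the force, the opening and the grip force at its end, in the units of the state.
- manip.get_state(): the state, without advancing time (a new reading comes with each control period).
- manip.capture(name): name is "scene" or "side" or "wrist"; returns a dict with "img" (400x640x3 uint8, blue, green, red), "range_z" (400x640 float32, m along the optical axis (not along the pixel's ray), 0 where there is no reading), "fx", "fy", "cx", "cy" (pixels), "position" and "orientation" of the camera in the world; the wrist camera has in their place "tool_from_camera" (4x4, takes a point from camera to tool coordinates, whose origin is the TCP and whose axes are the flange's). Camera axes: x right, y up, looking along -z (the intrinsics and any distortion apply to the point x, -y, -z); pixel columns grow to the right and rows downward; lengths in m; the calibration is good to about 2 mm. A picture is of the moment at which its call begins: read the wrist's pose just before it.
- manip.sign_off(): hands the job in; it is judged then, once.
The state is a dict: "t": time; "joint_pos": joint angles; "joint_vel": joint speeds; "joint_efforts": joint torques, N m; "ee_pos": TCP position; "tcp_rot": TCP orientation; "force": force on the tool from outside, world axes, zero at the start; "moment": the same for the moment, N m; "grip_width": opening from 0.0 (shut) to 1.0 (fully open); "finger_force": force on a finger pad.
Only numpy, scipy, OpenCV 4.12 (cv2) and the standard library are available. Lean on these libraries where they do the work, as an engineer would, in place of code of your own. Each camera call takes 0.05 s, during which the arm holds its last target. There are 200 camera calls.

## Task

Take the pile on the grey transport tray apart from the top down: first stand the steel rack of slides in the middle of the slide warmer's metal plate, then lay the yellow slide box flat inside the yellow tray, and then the red and the blue box, in either order, each flat inside the tray of its own colour. The glass inside breaks easily: keep everything level and lid up, set each thing down gently rather than letting it fall, let go of it, and leave the amber oil bottle and the white beaker where they stand.

Things in the scene. Friction and masses are not known exactly. Their poses are not given: they have to be found in the camera images.
- slide_rack: Steel rack of five glass slides on edge, 82 mm long (x), 36 wide (y), about 140 g (+-30 %). Origin: centre of its underside, z up. Strap handle along x above the slides: a level bar 10 mm wide (y), 6 thick, 60 to 66 mm above the origin, an upright at each end; lift by its middle, fingers closing along y. Slide tops at 31 mm. Starts on top of the pile, across the yellow box.
- yellow_box: Closed slide box, yellow lid, white base: a block 90 mm long (x), 58 wide (y), 34 high, about 160 g (+-30 %). Origin: centre of its underside, z up. Grip it across the 58 mm. Starts as a bridge across the red and the blue box (about 27 mm at each end rests on them), under the rack; its underside is then 38 mm above the bench.
- red_box: Closed slide box, red lid, white base; shape, size, mass and origin as the yellow box. Starts on the floor of the fixed grey transport tray (140 by 215 mm; floor 4 mm, rim 12 mm above the bench), beside the blue box with about 36 mm between their long sides, on either side, under the yellow box.
- blue_box: Closed slide box, blue lid, white base; shape, size, mass and origin as the yellow box. Starts on the floor of the grey transport tray beside the red box, its long side about 36 mm from the red one's, under the yellow box.
- yellow_tray: Shallow yellow tray fixed to the bench, 114 mm (x) by 82 mm (y) outside, 106 by 74 mm inside, with a thin finger lip at one short end. Origin: centre of its underside; its floor is 3 mm and its rim's top 9 mm above the bench. A slide box lies in it lengthwise, either way round, with 8 mm to spare on every side.
- red_tray: Shallow red tray fixed to the bench, same shape, size and origin as the yellow one.
- blue_tray: Shallow blue tray fixed to the bench, same shape, size and origin as the yellow one.
- slide_warmer: Slide warmer fixed to the bench: pale blue-grey box 170 mm (x) by 200 mm (y), with a bare level dark grey metal plate on top, 125 mm (x) by 180 mm (y), its face 52 mm above the bench. Origin: on the bench right under the plate's centre. Dial and display on the side at -x. Smooth and cold.
- oil_bottle: Amber glass oil bottle with black cap, 34 mm across, 72 mm high, loose, upright on the bench beyond the trays. Origin: centre of its underside. To be left alone.
- beaker: Small white beaker, 42 mm across, 58 mm high, loose, upright on the bench between the robot and the trays. Origin: centre of its underside. To be left alone.
Mind the look-alikes: they are no part of the job. There is more than one size of the red_tray; the job needs the largest.

How it is judged:
On the way, in this order (a step that is already met when the one before it is completed fails the run):
1. the slide rack stands in the middle of the warmer's plate, released and at rest (x of slide_rack in the frame of slide_warmer between -0.02 and 0.02 m and y of slide_rack in the frame of slide_warmer between -0.02 and 0.02 m and z of slide_rack in the frame of slide_warmer between 0.05 and 0.055 m and angle between slide_rack's own z axis and vertical below 0.06 rad and linear speed of slide_rack below 0.02 m/s and angular speed of slide_rack below 0.2 rad/s and contact force between slide_rack and the fingers below 0.1 N), for 0.2 s.
2. the yellow box lies flat inside the yellow tray, released and at rest (x of yellow_box in the frame of yellow_tray between -0.014 and 0.014 m and y of yellow_box in the frame of yellow_tray between -0.014 and 0.014 m and z of yellow_box in the frame of yellow_tray between 0.001 and 0.006 m and angle between the x axis of yellow_box and the x axis of yellow_tray, either way round below 0.25 rad and angle between yellow_box's own z axis and vertical below 0.06 rad and linear speed of yellow_box below 0.02 m/s and angular speed of yellow_box below 0.2 rad/s and contact force between yellow_box and the fingers below 0.1 N), for 0.2 s.
At the end, for the whole second after the job is handed in: The rack stands upright on the warmer's plate with its centre within 20 mm of the plate's centre along each side of the plate, at any yaw; each box lies flat, lid up, on the floor of the tray of its own colour, inside the rim (centre within 14 mm, either way round); all are released and at rest (all of step 1 and all of step 2 and x of red_box in the frame of red_tray between -0.014 and 0.014 m and y of red_box in the frame of red_tray between -0.014 and 0.014 m and z of red_box in the frame of red_tray between 0.001 and 0.006 m and angle between the x axis of red_box and the x axis of red_tray, either way round below 0.25 rad and angle between each of red_box, blue_box's own z axis and vertical below 0.06 rad and linear speed of each of red_box, blue_box below 0.02 m/s and angular speed of each of red_box, blue_box below 0.2 rad/s and contact force between each of red_box, blue_box and the fingers below 0.1 N and x of blue_box in the frame of blue_tray between -0.014 and 0.014 m and y of blue_box in the frame of blue_tray between -0.014 and 0.014 m and z of blue_box in the frame of blue_tray between 0.001 and 0.006 m and angle between the x axis of blue_box and the x axis of blue_tray, either way round below 0.25 rad); the robot touches nothing.
It fails at once if the rack or a box is tipped by more than 35 degrees (angle between any of slide_rack, yellow_box, red_box, blue_box's own z axis and vertical above 0.61 rad).
It fails at once if the rack or a box falls freely (from more than about 15 mm: faster than 0.55 m/s while the fingers do not touch it) ((linear speed of slide_rack above 0.55 m/s and contact force between slide_rack and the fingers below 0.1 N) or (linear speed of yellow_box above 0.55 m/s and contact force between yellow_box and the fingers below 0.1 N) or (linear speed of red_box above 0.55 m/s and contact force between red_box and the fingers below 0.1 N) or (linear speed of blue_box above 0.55 m/s and contact force between blue_box and the fingers below 0.1 N)).
It fails at once if the oil bottle is moved by more than 25 mm (distance of oil_bottle from where it was at the start of the episode above 0.025 m).
It fails at once if the beaker is moved by more than 25 mm (distance of beaker from where it was at the start of the episode above 0.025 m).
It also fails if it takes over 128 s, if anything falls off the work surface, if the arm or the gripper's body presses on something with over 40 N, if the wrist force passes 120 N, or if a joint passes its speed limit or range.

## Working session

There is one attempt and no reset: what is moved stays moved. The work goes in short steps, Python scripts to look and compute and a tool call to move; the robot and the scene stay as the last step left them, time stands still between calls to the robot, and variables do not carry over. Pictures are saved under pics/ and viewed, at most 14 in all, crops included, and the job is handed in when it is done.

Besides the shell and the picture viewer there is one more tool, called after "Emit:" in YAML: its name, and indented under it one key for each argument. move_arm: Moves the arm, as the interface text tells. Its arguments: {"type":"object","properties":{"targets":{"type":"array","items":{"type":"array"}},"fingers":{"type":"number"},"newtons":{"type":"number"}},"required":["targets"]}

```bash
mkdir -p pics; cat > h.py <<'E'
import numpy as np, cv2, pickle
from workcell import manip
def cap(name,save=None):
    s=manip.get_state(); c=manip.capture(name)
    if 'position' not in c:
        T=np.array(c['tool_from_camera']);R=np.array(s['tcp_rot']);p=np.array(s['ee_pos'])
        c['R']=R@T[:3,:3];c['p']=R@T[:3,3]+p
    else:
        c['R']=np.array(c['orientation']);c['p']=np.array(c['position'])
        if c['R'].shape!=(3,3): print('orient',c['R'])
    if save: cv2.imwrite('pics/'+save,c['img'])
    return c
def cloud(c):
    z=c['range_z'];v,u=np.mgrid[:z.shape[0],:z.shape[1]]
    P=np.stack([(u-c['cx'])/c['fx']*z,-(v-c['cy'])/c['fy']*z,-z],-1)
    W=P@c['R'].T+c['p'];W[z<=0]=np.nan
    return W
def ray(c,u,v,h):
    d=c['R']@np.array([(u-c['cx'])/c['fx'],-(v-c['cy'])/c['fy'],-1]);return c['p']+d*(h-c['p'][2])/d[2]
E
python3 - <<'E'
from h import *
for n in ['scene','side','wrist']:
    c=cap(n,n+'0.png');print(n,c['p'].round(3),c['R'].round(3).tolist(),c['fx'],c['cx'],c['cy'],[k for k in c])
print(manip.get_state(),manip.grasp_offset)
E
```

```text
scene [ 0.92  -0.246  0.879] [[0.487, -0.752, 0.444], [0.873, 0.413, -0.258], [0.011, 0.513, 0.858]] 383.45622431941905 318.8218483172073 195.06493529657985 ['img', 'range_z', 'fx', 'fy', 'cx', 'cy', 'position', 'orientation', 'R', 'p']
side [ 0.105 -0.738  0.61 ] [[0.873, 0.281, -0.398], [-0.487, 0.462, -0.741], [-0.025, 0.841, 0.54]] 456.1138568221486 321.5742405373667 202.43382682659654 ['img', 'range_z', 'fx', 'fy', 'cx', 'cy', 'position', 'orientation', 'R', 'p']
wrist [0.098 0.721 0.384] [[0.237, -0.933, -0.27], [0.972, 0.227, 0.067], [-0.001, -0.278, 0.961]] 318.1468012658656 325.2056377413801 198.02661912927132 ['img', 'range_z', 'fx', 'fy', 'cx', 'cy', 'tool_from_camera', 'R', 'p']
{'t': 0.15, 'joint_pos': array([-1.40767239,  0.59993267, -0.00254695,  1.59994202,  0.00176978,
        0.9428791 , -0.07978571]), 'joint_vel': array([-0.00039001, -0.00277898,  0.00031199, -0.00361309, -0.0018436 ,
       -0.00022046,  0.00044896]), 'joint_efforts': array([ 2.92901525e-03, -7.65588856e+01,  1.49920654e+00, -2.52567440e+01,
       -5.22709941e-02,  1.49009685e-02,  1.09851969e-04]), 'ee_pos': array([0.17212244, 0.70390069, 0.21796602]), 'tcp_rot': array([[-9.71393550e-01,  2.37475335e-01, -1.91495308e-04],
       [ 2.37475397e-01,  9.71392881e-01, -1.14296249e-03],
       [-8.54082218e-05, -1.15574182e-03, -9.99999328e-01]]), 'force': array([ 0.21825556, -0.24325512, -0.06339707]), 'moment': array([-0.0300293 ,  0.04871191,  0.02096199]), 'finger_force': 0.0, 'grip_width': 0.9994828498688467} 0.0188
```

View pics/scene0.png

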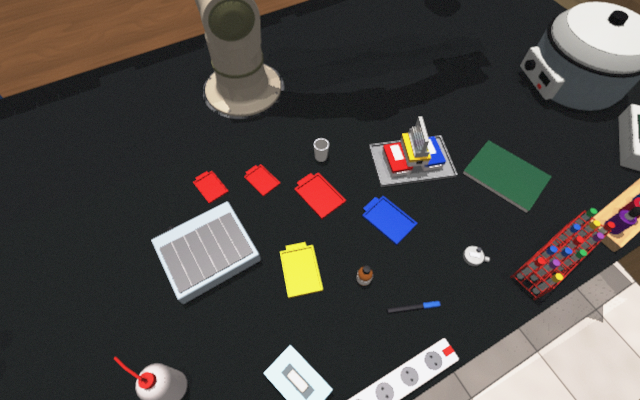

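View pics/side0.png

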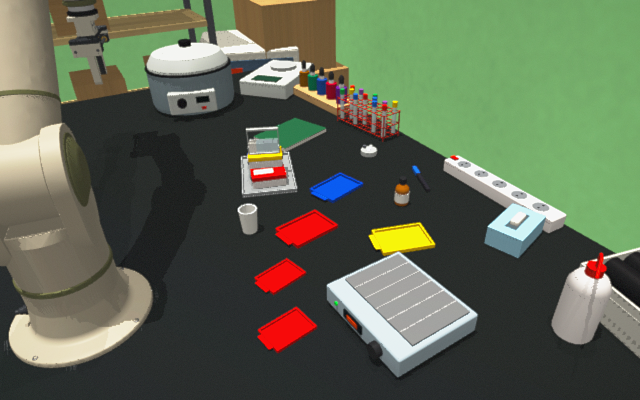

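The scene view shows three red trays: (210,186), (262,179) and (320,195), the last of them the largest. The other parts are:
- blue tray at (390,220)
- yellow tray at (301,270)
- warmer at (205,250)
- pile at (413,158), with the rack on top, red box left and blue box right
- beaker at (321,150)
- bottle at (365,275)

Next I measure by colour.

```bash
cat >> h.py <<'E'
HS={'red':[(0,6),(174,180)],'yellow':[(24,36)],'blue':[(108,126)]}
def cmask(c,col,vmin=70,smin=150):
    h=cv2.cvtColor(c['img'],cv2.COLOR_BGR2HSV);m=np.zeros(h.shape[:2],bool)
    for a,b in HS[col]: m|=(h[...,0]>=a)&(h[...,0]<=b)
    return m&(h[...,1]>smin)&(h[...,2]>vmin)
def rects(c,m,W,zlo,zhi,amin):
    m=m&(W[...,2]>zlo)&(W[...,2]<zhi)
    n,l,st,ce=cv2.connectedComponentsWithStats(m.astype(np.uint8));o=[]
    for i in range(1,n):
        if st[i,4]<amin: continue
        P=W[l==i]; r=cv2.minAreaRect((P[:,:2]*1000).astype(np.float32)); o.append((ce[i],st[i,4],r,P))
    return o
def tray(P):
    "centre from outline: long axis dir, non-lip end"
    xy=P[:,:2]*1000; (cx,cy),(a,b),t=cv2.minAreaRect(xy.astype(np.float32))
    t=np.radians(t if a>b else t+90);R=np.array([[np.cos(t),np.sin(t)],[-np.sin(t),np.cos(t)]])
    q=xy@R.T;lo,hi=np.percentile(q,[.3,99.7],axis=0)
    w=lambda s:np.ptp(q[s,1])
    wl,wh=w(q[:,0]<lo[0]+7),w(q[:,0]>hi[0]-7)
    x=hi[0]-57 if wl<wh else lo[0]+57
    c=np.array([x,(lo[1]+hi[1])/2])@R
    return c,np.degrees(t),hi-lo,(wl,wh)
E
python3 - <<'E'
from h import *
np.set_printoptions(suppress=True,precision=1)
for n in ['scene','side']:
    c=cap(n);W=cloud(c)
    for col in HS:
        for ce,A,r,P in rects(c,cmask(c,col),W,-.005,.02,150):
            if np.abs(r[0]).max()<1200 and r[0][0]<1000: print(n,col,ce,A,'rect',np.array(r[0]),r[1],r[2],tray(P),np.percentile(P[:,2]*1000,[2,50,98]))
        for ce,A,r,P in rects(c,cmask(c,col),W,.025,.09,30):
            print(n,'BOX',col,ce,A,np.array(r[0]),np.array(r[1]),r[2],np.percentile(P[:,2]*1000,[5,50,95]))
    # warmer plate
    h=cv2.cvtColor(c['img'],cv2.COLOR_BGR2HSV)
    m=(W[...,2]>.045)&(W[...,2]<.06)
    for ce,A,r,P in rects(c,cv2.morphologyEx(m.astype(np.uint8),cv2.MORPH_OPEN,np.ones((3,3)))>0,W,.04,.065,800):
        print(n,'warm',ce,A,np.array(r[0]),r[1],r[2],np.percentile(P[:,2]*1000,[5,50,95]))
    for a in (.1,.12,):
        m=(W[...,2]>.085)&(W[...,2]<.16)
        for ce,A,r,P in rects(c,m,W,a,.16,20): 
            if r[0][0]<1000: print(n,'high',a,ce,A,np.array(r[0]),r[1],r[2],P[:,2].max())
E
```

```text
scene red [261.3 179.1] 655 rect [343.1 -95.6] (97.86858367919922, 65.20152282714844) 13.9777250289917 (array([335. , -97.8]), np.float64(13.9777250289917), array([96.9, 64.9]), (np.float64(48.22820429955635), np.float64(64.0563914625717))) [-2.6  1.9  7.5]
scene red [209.7 185.9] 680 rect [ 296.7 -225.9] (100.509033203125, 63.60074996948242) 9.7686767578125 (array([ 289.4, -227.3]), np.float64(9.7686767578125), array([99.2, 63. ]), (np.float64(35.69046214820105), np.float64(62.38445012749))) [-2.5  1.8  7.8]
scene red [319.  194.1] 1325 rect [459.6  19.2] (133.46139526367188, 90.2120590209961) 9.946745872497559 (array([468.7,  21. ]), np.float64(9.946745872497559), array([131.7,  89.5]), (np.float64(48.71028571037201), np.float64(87.08959643581056))) [-1.4  2.9 10.3]
scene BOX red [395.8 159.7] 332 [479.5 254.9] [56.9 92.2] 73.7371597290039 [34.5 37.3 40.2]
scene BOX red [632.7 203.9] 99 [894.2 653.2] [15.5 26.8] 38.37335205078125 [58.7 83.8 88.7]
scene BOX red [558.8 254.5] 902 [900.  418.4] [ 69.2 225.6] 8.673775672912598 [44.3 81.8 85.5]
scene BOX red [447.5 350.5] 58 [939.6  57.
[... 9114 characters left out ...]
.130447387695312, 333.7608642578125) 87.89491271972656 0.15998743967921797
side high 0.12 [60.9 44.1] 27 [  99.2 1555.1] (24.895158767700195, 54.6326789855957) 81.3292236328125 0.1587848974063168
side high 0.12 [188.8  75.8] 1064 [465.5 897.3] (190.22251892089844, 302.37005615234375) 75.88369750976562 0.15997143754532234
side high 0.12 [261.1 129.3] 121 [493.1 303.7] (18.41705322265625, 81.76251220703125) 64.56830596923828 0.13968887890407278
side high 0.12 [ 63.9 272.1] 2068 [  9.  -40.2] (146.0727996826172, 69.77832794189453) 10.191221237182617 0.15997607531968427
side high 0.12 [592.4 274.6] 576 [ 716.1 -472.3] (40.773353576660156, 48.07025146484375) 26.744159698486328 0.15886124955795455
```

```bash
python3 - <<'E'
import cv2,numpy as np
a=cv2.imread('pics/scene0.png')[120:240,290:470];b=cv2.imread('pics/side0.png')[110:280,190:350]
a=cv2.resize(a,None,fx=3.5,fy=3.5,interpolation=cv2.INTER_CUBIC)[:420];b=cv2.resize(b,None,fx=3,fy=3)
cv2.imwrite('pics/a.png',a)
E
```

```text
(no output)
```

View pics/a.png

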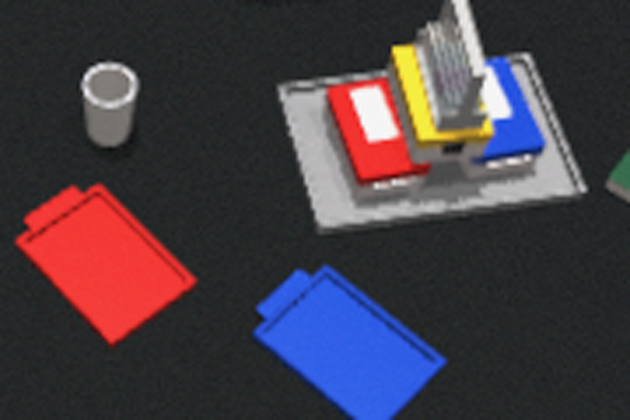

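The crop shows the rack handle running over the yellow box, with red on the left and blue on the right. The tray choice stands: the largest red tray, 131x90 with its lip, at (320,195). I'll go above the pile for a wrist view.

Emit:
move_arm:
  targets:
    - [[0.3,-0.3,0.3],[0,0,0]]
    - [[0.7,-0.7,0.5],[0,0,0]]
    - [[0.8,-1,0.5],[0,0,-0.05]]
    - [[0.8,-1,0.5],[0,0,-0.05]]
  fingers: 1

```text
t: 0.58
ee_pos: [0.2571, 0.6, 0.2703]
tcp_rot: [[-0.917, 0.398, 0.003], [0.398, 0.917, -0.0], [-0.002, 0.001, -1.0]]
force: [0.4, -0.5, -0.2]
grip_width: 1.001
finger_force: 0.0
```

Emit:
move_arm:
  targets:
    - [[0.3,-0.3,0.2],[0,0,0]]
    - [[0.6,-0.6,0.4],[0,0,0]]
    - [[0.8,-1,0.6],[0,0,0]]
    - [[0.8,-1,0.6],[0,0,0]]

```text
t: 0.92
ee_pos: [0.3361, 0.5002, 0.3309]
tcp_rot: [[-0.92, 0.391, 0.003], [0.391, 0.92, 0.0], [-0.002, 0.001, -1.0]]
force: [1.3, -0.4, 0.2]
grip_width: 0.997
finger_force: 0.0
```

Emit:
move_arm:
  targets:
    - [[0.3,-0.3,0],[0,0,0]]
    - [[0.6,-0.6,0],[0,0,0]]
    - [[0.8,-1,0],[0,0,0]]
    - [[0.8,-1,0],[0,0,0]]

```text
t: 1.25
ee_pos: [0.4165, 0.3972, 0.3288]
tcp_rot: [[-0.919, 0.394, 0.002], [0.394, 0.919, -0.003], [-0.003, -0.002, -1.0]]
force: [0.4, -1.3, -0.5]
grip_width: 0.997
finger_force: 0.0
```

Emit:
move_arm:
  targets:
    - [[0.25,-0.3,0],[0,0,0]]
    - [[0.5,-0.6,0],[0,0,0]]
    - [[0.5,-0.9,0],[0,0,0]]
    - [[0.5,-0.9,0],[0,0,0]]
    - [[0.5,-0.9,0],[0,0,0]]

```text
t: 1.67
ee_pos: [0.4623, 0.3131, 0.3287]
tcp_rot: [[-0.921, 0.389, -0.0], [0.389, 0.921, 0.0], [0.0, -0.0, -1.0]]
force: [0.2, 1.4, 0.3]
grip_width: 0.996
finger_force: 0.0
```

```bash
python3 - <<'E'
from h import *
c=cap('wrist','w1.png');s=manip.get_state();print(s['t'],s['ee_pos'],s['tcp_rot'].round(3).tolist(),s['joint_pos'].round(2))
W=cloud(c);np.set_printoptions(suppress=True,precision=1)
for lo in (.13,):
    for ce,A,r,P in rects(c,W[...,2]>lo,W,lo,.15,30): print('handle',ce,A,np.array(r[0]),r[1],r[2],np.percentile(P[:,2],[5,50,95]))
for col,lo,hi in (('red',.025,.045),('blue',.025,.045),('yellow',.06,.08)):
    for ce,A,r,P in rects(c,cmask(c,col),W,lo,hi,30): print(col,ce,A,np.array(r[0]),r[1],r[2],np.percentile(P[:,2],[5,50,95]))
E
```

```text
1.7167 [0.46176828 0.31472386 0.32867581] [[-0.922, 0.387, -0.0], [0.387, 0.922, 0.001], [0.0, 0.0, -1.0]] [-0.8   0.28  0.13  1.86 -0.04  1.    0.52]
handle [327.9 201. ] 580 [493.7 302.4] (9.97315502166748, 82.24185180664062) 65.35285186767578 [0.1 0.1 0.1]
red [293.2 157.8] 64 [440.3 270.2] (27.72618293762207, 5.376160144805908) 68.3475570678711 [0. 0. 0.]
red [288.3 202.4] 523 [493.2 242. ] (36.73360824584961, 52.70813751220703) 73.10951232910156 [0. 0. 0.]
blue [365.  185.3] 806 [506.9 348.5] (46.99816131591797, 87.89116668701172) 73.4831314086914 [0. 0. 0.]
```

View pics/w1.png

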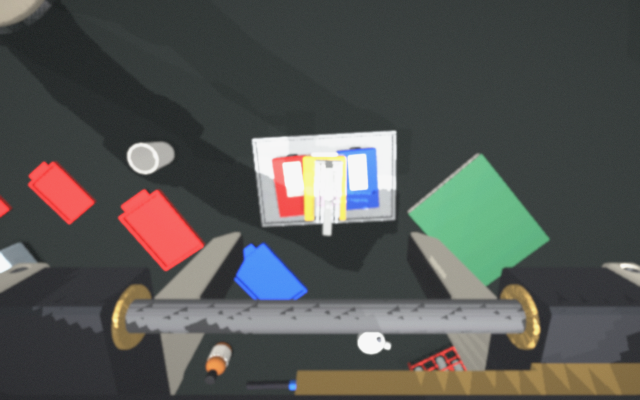

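The wrist view shows red at (290,185), blue at (360,180), and yellow between them at (325,188) with the handle at (328,200). I need the yellow box's axes numerically.

```bash
python3 - <<'E'
from h import *
np.set_printoptions(suppress=True,precision=1)
c=cap('wrist');W=cloud(c)
t=np.radians(-17);e=np.array([np.cos(t),np.sin(t)]);n=np.array([-e[1],e[0]])
o=np.array([.494,.302])
for nm,lo,hi in (('yel',.066,.078),('base',.038,.048),('boxes',.03,.0455),('slide',.098,.108),('handle',.13,.15)):
    m=(W[...,2]>lo)&(W[...,2]<hi)&(np.hypot(W[...,0]-.494,W[...,1]-.302)<.13)
    P=W[m][:,:2]-o;q=np.stack([P@e,P@n],1)*1000
    print(nm,m.sum(),np.percentile(q,[1,5,50,95,99],axis=0).tolist(),cv2.minAreaRect((W[m][:,:2]*1000).astype(np.float32)))
m=cmask(c,'yellow',70,90);print(m.sum())
m=m&(W[...,2]>.064)&(W[...,2]<.08);P=W[m][:,:2]*1000;print(cv2.minAreaRect(P.astype(np.float32)))
cv2.imwrite('pics/w2.png',cv2.resize(c['img'][120:240,240:410],None,fx=4,fy=4,interpolation=cv2.INTER_CUBIC))
E
```

```text
yel 1664 [[-44.98693239571916, -33.78586495645601], [-42.26227968089399, -30.815451053859118], [-3.2909834825611775, -12.001766484545296], [37.654721744937724, 23.505971100976232], [42.875499779953984, 26.344735179516583]] ((493.3620300292969, 298.17071533203125), (57.435237884521484, 89.89543914794922), 67.70873260498047)
base 3115 [[-43.21952286722289, -75.68385507097346], [-40.21878181414868, -71.89873367563332], [-1.5353924893567346, 29.562335730636942], [39.708345188385984, 69.5430626431507], [43.87182110550562, 73.28280538101927]] ((493.7132263183594, 300.75970458984375), (151.33056640625, 90.48284912109375), 72.82595825195312)
boxes 3674 [[-44.61309525977553, -76.07377310559154], [-42.378619558617544, -72.31737723303947], [-3.267740825049273, 29.83433847517947], [40.01674306244449, 70.02312733354496], [44.22583732228555, 73.65192343617339]] ((493.3900451660156, 300.9126281738281), (152.76304626464844, 92.59830474853516), 73.26100158691406)
slide 264 [[-40.89841770632996, -16.662457282308292], [-38.00628771343923, -15.13089711557905], [-7.261232733772481, -1.7704139214799959], [31.249361250752234, 15.863437276430968], [35.843829182386024, 17.094251976457702]] ((492.37530517578125, 303.1059875488281), (26.346654891967773, 78.91105651855469), 65.44023895263672)
handle 576 [[-41.071203679324455, -8.358375860824442], [-38.843247826784264, -6.682482414404381], [-3.6549091638969387, 0.5902414561077407], [35.13600884695657, 7.556220412098205], [38.98560048652091, 9.485991674216114]] ((493.6927490234375, 302.3786315917969), (9.964242935180664, 82.03801727294922), 65.37955474853516)
815
((492.60736083984375, 298.1789245605469), (56.60071563720703, 88.99427795410156), 68.63340759277344)
```

View pics/w2.png

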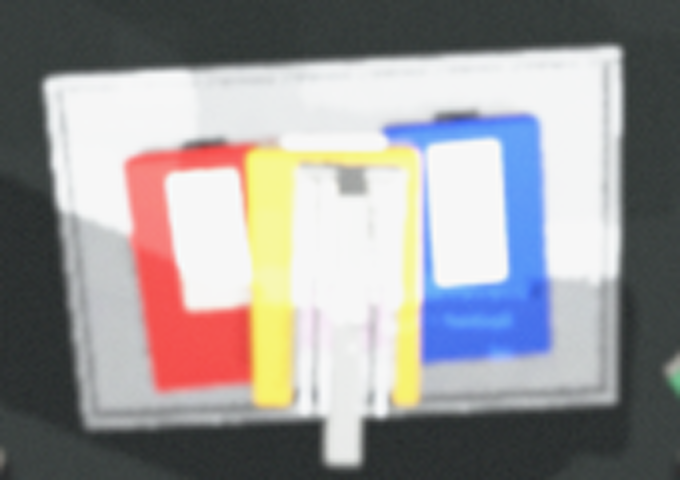

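Yellow is centred at (0.493, 0.2985) with its long axis at -22°. The handle is centred at (0.4937, 0.3024) with its axis at -24.6° and its top at z ≈ 0.138. I'll approach the handle.

Emit:
move_arm:
  targets:
    - [[0.16,-0.06,-0.3],[0,0,-0.01]]
    - [[0.32,-0.12,-0.65],[0,0,-0.01]]
    - [[0.32,-0.12,-1],[0,0,-0.01]]
    - [[0.32,-0.12,-1],[0,0,-0.01]]
  fingers: 0.6

```text
t: 2.1
ee_pos: [0.4913, 0.3021, 0.2228]
tcp_rot: [[-0.91, 0.414, -0.007], [0.414, 0.91, -0.005], [0.005, -0.008, -1.0]]
force: [-0.8, 0.8, 0.1]
grip_width: 0.765
finger_force: 0.0
```

Emit:
move_arm:
  targets:
    - [[0,0,-0.25],[0,0,0]]
    - [[0,0,-0.4],[0,0,0]]
    - [[0,0,-0.5],[0,0,0]]
    - [[0,0,-0.5],[0,0,0]]
    - [[0,0,-0.5],[0,0,0]]

```text
t: 2.52
ee_pos: [0.494, 0.3033, 0.1794]
tcp_rot: [[-0.91, 0.414, -0.0], [0.414, 0.91, 0.0], [0.0, 0.0, -1.0]]
force: [-0.0, -0.2, 1.3]
grip_width: 0.6
finger_force: 0.0
```

```bash
python3 - <<'E'
from h import *
np.set_printoptions(suppress=True,precision=4)
c=cap('wrist','w3.png');s=manip.get_state();print(s['ee_pos'],s['tcp_rot'].round(3).tolist(),s['joint_pos'])
W=cloud(c)
m=(W[...,2]>.128)&(W[...,2]<.15)&(np.hypot(W[...,0]-.494,W[...,1]-.302)<.05)
P=W[m];q=cv2.minAreaRect((P[:,:2]*1000).astype(np.float32));print(m.sum(),q,np.percentile(P[:,2],[5,50,95]))
E
```

```text
[0.4944 0.3033 0.1798] [[-0.91, 0.414, 0.001], [0.414, 0.91, 0.001], [-0.0, 0.001, -1.0]] [-0.7297  0.4746  0.1165  1.9819 -0.0841  0.6882  0.5824]
1615 ((493.3890686035156, 302.4651794433594), (9.531059265136719, 82.21513366699219), 65.29364776611328) [0.1375 0.1386 0.1397]
```

View pics/w3.png

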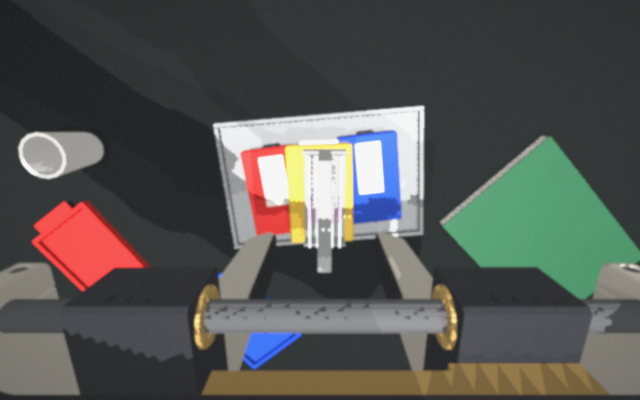

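The handle at (325,205) sits centred between the fingers. I'll descend and grip it.

Emit:
move_arm:
  targets:
    - [[-0.01,-0.01,-0.25],[0,0,0]]
    - [[-0.01,-0.01,-0.45],[0,0,0]]
    - [[-0.01,-0.01,-0.58],[0,0,0]]
    - [[-0.01,-0.01,-0.64],[0,0,0]]
    - [[-0.01,-0.01,-0.64],[0,0,0]]
    - [[-0.01,-0.01,-0.64],[0,0,0]]

```text
t: 3.07
ee_pos: [0.4937, 0.3017, 0.1156]
tcp_rot: [[-0.91, 0.415, 0.001], [0.415, 0.91, 0.001], [-0.001, 0.001, -1.0]]
force: [-0.9, -0.6, 0.5]
grip_width: 0.598
finger_force: 0.0
```

Emit:
move_arm:
  targets:
    - [[0,0,0],[0,0,0]]
    - [[0,0,0],[0,0,0]]
    - [[0,0,0],[0,0,0]]
    - [[0,0,0],[0,0,0]]
    - [[0,0,0],[0,0,0]]
    - [[0,0,0],[0,0,0]]
    - [[0,0,0],[0,0,0]]
    - [[0,0,0],[0,0,0]]
  fingers: 0
  newtons: 20

```text
t: 3.73
ee_pos: [0.4932, 0.3013, 0.1146]
tcp_rot: [[-0.91, 0.415, 0.0], [0.415, 0.91, 0.0], [-0.0, 0.0, -1.0]]
force: [-0.2, 0.5, -1.2]
grip_width: 0.106
finger_force: 20.0
```

Emit:
move_arm:
  targets:
    - [[0,0,0.05],[0,0,0]]
    - [[0,0,0.15],[0,0,0]]
    - [[0,0,0.35],[0,0,0]]
    - [[0,0,0.6],[0,0,0]]
    - [[0,0,0.8],[0,0,0]]
    - [[0,0,1],[0,0,0]]
    - [[0,0,1],[0,0,0]]
    - [[0,0,1],[0,0,0]]

```text
t: 4.4
ee_pos: [0.4936, 0.3015, 0.2161]
tcp_rot: [[-0.91, 0.415, 0.002], [0.415, 0.91, 0.002], [-0.001, 0.002, -1.0]]
force: [-0.5, 0.3, -2.3]
grip_width: 0.105
finger_force: 20.0
```

```bash
python3 - <<'E'
from h import *
np.set_printoptions(suppress=True,precision=4)
s=manip.get_state();print(s['ee_pos'],s['force'],s['joint_pos'])
c=cap('side');W=cloud(c)
m=(W[...,2]>.225)&(W[...,2]<.245);m&=(np.hypot(W[...,0]-.494,W[...,1]-.302)<.05)
P=W[m];print(len(P));print(np.linalg.lstsq(np.c_[P[:,:2]-P[:,:2].mean(0),np.ones(len(P))],P[:,2],rcond=None)[0])
# plate of the warmer: grey vs bluish
c=cap('scene');W=cloud(c)
h=cv2.cvtColor(c['img'],cv2.COLOR_BGR2HSV)
cv2.imwrite('pics/warm.png',cv2.resize(c['img'][195:305,145:265],None,fx=5,fy=5,interpolation=cv2.INTER_CUBIC))
m=(W[...,2]>.045)&(W[...,2]<.06)
for v,u in ((215,205),(222,205),(235,170),(250,205),(270,220),(225,230),(290,185)): print(u,v,h[v,u],W[v,u])
E
```

```text
[0.4936 0.3015 0.2161] [-0.4605  0.3145 -2.2621] [-0.7372  0.4269  0.1272  1.9523 -0.0762  0.7643  0.5761]
168
[0.0848 0.1507 0.2365]
205 215 [100  13 238] [ 0.4052 -0.2674  0.046 ]
205 222 [100  13 239] [ 0.424  -0.2741  0.047 ]
170 235 [100  13 237] [ 0.4167 -0.3587  0.0468]
205 250 [173   5 194] [ 0.4953 -0.2995  0.052 ]
220 270 [170   5 141] [ 0.5561 -0.2873  0.0496]
230 225 [165   6 166] [ 0.463  -0.2245  0.0515]
185 290 [106  18 186] [ 0.5613 -0.3712  0.0482]
```

View pics/warm.png

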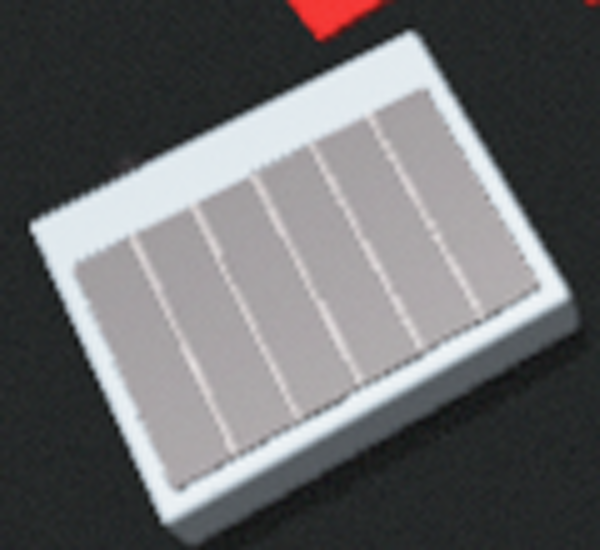

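The crop shows the plate offset towards +x, its corners at about (231,213), (253,253), (181,293) and (160,247) in the scene picture. I'll carry the rack over there and compute the centre.

Emit:
move_arm:
  targets:
    - [[0,-0.15,0],[0,0,0]]
    - [[0,-0.4,0],[0,0,0]]
    - [[0,-0.7,0],[0,0,0]]
    - [[0,-1,0],[0,0,0]]

```text
t: 4.83
ee_pos: [0.4923, 0.1993, 0.2134]
tcp_rot: [[-0.91, 0.415, -0.002], [0.415, 0.91, -0.001], [0.001, -0.002, -1.0]]
force: [1.4, -0.2, -0.8]
grip_width: 0.104
finger_force: 20.0
```

Emit:
move_arm:
  targets:
    - [[0,-0.33,0],[0,0,0]]
    - [[0,-0.66,0],[0,0,0]]
    - [[0,-1,0],[0,0,0]]

```text
t: 5.08
ee_pos: [0.4921, 0.0989, 0.2136]
tcp_rot: [[-0.91, 0.415, -0.002], [0.415, 0.91, -0.001], [0.001, -0.002, -1.0]]
force: [0.5, -0.5, -1.3]
grip_width: 0.106
finger_force: 20.0
```

Emit:
move_arm:
  targets:
    - [[0,-0.33,0],[0,0,0]]
    - [[0,-0.66,0],[0,0,0]]
    - [[0,-1,0],[0,0,0]]

```text
t: 5.33
ee_pos: [0.4919, -0.0011, 0.2138]
tcp_rot: [[-0.91, 0.416, -0.002], [0.416, 0.91, -0.0], [0.002, -0.001, -1.0]]
force: [1.2, -0.5, -3.1]
grip_width: 0.107
finger_force: 20.0
```

Emit:
move_arm:
  targets:
    - [[0,-0.33,0],[0,0,0]]
    - [[0,-0.66,0],[0,0,0]]
    - [[0,-1,0],[0,0,0]]

```text
t: 5.58
ee_pos: [0.4917, -0.1009, 0.2137]
tcp_rot: [[-0.91, 0.416, -0.002], [0.416, 0.91, -0.0], [0.002, -0.001, -1.0]]
force: [0.3, -0.1, -1.3]
grip_width: 0.102
finger_force: 20.0
```

Emit:
move_arm:
  targets:
    - [[0,-0.33,0],[0,0,0]]
    - [[0,-0.66,0],[0,0,0]]
    - [[0,-1,0],[0,0,0]]

```text
t: 5.83
ee_pos: [0.4916, -0.2007, 0.2136]
tcp_rot: [[-0.91, 0.416, -0.002], [0.416, 0.91, 0.0], [0.002, -0.001, -1.0]]
force: [0.9, 0.2, -1.9]
grip_width: 0.101
finger_force: 20.0
```

Emit:
move_arm:
  targets:
    - [[0,-0.3,0],[0,0,0]]
    - [[0,-0.6,0],[0,0,0]]
    - [[0,-0.85,0],[0,0,0]]
    - [[0,-1,0],[0,0,0]]
    - [[0,-1,0],[0,0,0]]
    - [[0,-1,0],[0,0,0]]

```text
t: 6.33
ee_pos: [0.4922, -0.2989, 0.2137]
tcp_rot: [[-0.909, 0.417, -0.002], [0.417, 0.909, 0.001], [0.002, 0.0, -1.0]]
force: [0.5, 0.4, -1.0]
grip_width: 0.101
finger_force: 20.0
```

```bash
python3 - <<'E'
from h import *
np.set_printoptions(suppress=True,precision=4)
s=manip.get_state();print(s['ee_pos'],s['force'],s['joint_pos'])
c=cap('scene');q=np.array([ray(c,u,v,.052)[:2] for u,v in ((231,213),(253,252.6),(180.6,293.4),(160,247.4))])
print(q,q.mean(0),[np.linalg.norm(q[i]-q[i-1]) for i in range(4)])
c=cap('side','s2.png');cv2.imwrite('pics/s2.png',cv2.resize(c['img'][150:400,280:500],None,fx=2.4,fy=2.4))
E
```

```text
[ 0.4922 -0.2989  0.2137] [ 0.4887  0.3787 -0.9692] [ 0.3119  0.4313  0.1901  1.9596 -0.1147  0.7627  1.7092]
[[ 0.4341 -0.2099]
 [ 0.5545 -0.2054]
 [ 0.5656 -0.3815]
 [ 0.4392 -0.388 ]] [ 0.4984 -0.2962] [np.float64(0.17814494379398058), np.float64(0.12048017853740418), np.float64(0.17645095972901606), np.float64(0.12656156720534759)]
```

View pics/s2.png

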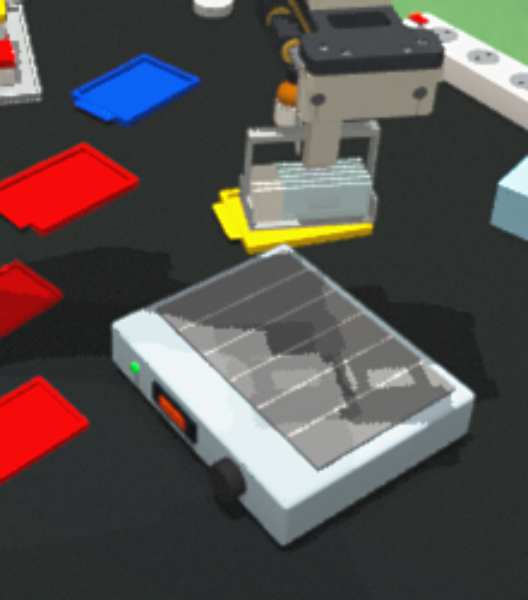

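The rack hangs level. The plate centre is about (0.498, -0.298), and set-down TCP z should be about 0.0946.

Emit:
move_arm:
  targets:
    - [[0.03,0.01,-0.15],[0,0,0]]
    - [[0.06,0.01,-0.4],[0,0,0]]
    - [[0.06,0.01,-0.65],[0,0,0]]
    - [[0.06,0.01,-0.85],[0,0,0]]
    - [[0.06,0.01,-1],[0,0,0]]
    - [[0.06,0.01,-1],[0,0,0]]
    - [[0.06,0.01,-1],[0,0,0]]

```text
t: 7.02
ee_pos: [0.4991, -0.2962, 0.1142]
tcp_rot: [[-0.91, 0.414, -0.002], [0.414, 0.91, 0.001], [0.002, 0.0, -1.0]]
force: [-0.3, -0.0, -1.1]
grip_width: 0.1
finger_force: 20.0
```

Emit:
move_arm:
  targets:
    - [[0,0,-0.04],[0,0,0]]
    - [[0,0,-0.08],[0,0,0]]
    - [[0,0,-0.12],[0,0,0]]
    - [[0,0,-0.15],[0,0,0]]
    - [[0,0,-0.17],[0,0,0]]
    - [[0,0,-0.17],[0,0,0]]
    - [[0,0,-0.17],[0,0,0]]

```text
t: 7.6
ee_pos: [0.4992, -0.2978, 0.0976]
tcp_rot: [[-0.91, 0.415, -0.0], [0.415, 0.91, 0.0], [0.0, -0.0, -1.0]]
force: [-0.1, 0.3, -1.6]
grip_width: 0.102
finger_force: 20.0
```

Not in contact yet, so I'll go down in small steps.

Emit:
move_arm:
  targets:
    - [[0,0,-0.01],[0,0,0]]
    - [[0,0,-0.02],[0,0,0]]
    - [[0,0,-0.02],[0,0,0]]
    - [[0,0,-0.02],[0,0,0]]

```text
t: 7.93
ee_pos: [0.4992, -0.2978, 0.0956]
tcp_rot: [[-0.91, 0.415, 0.0], [0.415, 0.91, -0.0], [-0.0, -0.0, -1.0]]
force: [-0.5, -0.3, -1.4]
grip_width: 0.103
finger_force: 20.0
```

Emit:
move_arm:
  targets:
    - [[0,0,-0.01],[0,0,0]]
    - [[0,0,-0.01],[0,0,0]]
    - [[0,0,-0.01],[0,0,0]]

```text
t: 8.18
ee_pos: [0.4993, -0.2977, 0.0947]
tcp_rot: [[-0.91, 0.415, 0.0], [0.415, 0.91, -0.0], [-0.0, 0.0, -1.0]]
force: [0.1, 0.8, -1.6]
grip_width: 0.106
finger_force: 20.0
```

Emit:
move_arm:
  targets:
    - [[0,0,-0.01],[0,0,0]]
    - [[0,0,-0.01],[0,0,0]]
    - [[0,0,-0.01],[0,0,0]]

```text
t: 8.43
ee_pos: [0.4996, -0.2974, 0.0944]
tcp_rot: [[-0.91, 0.415, 0.001], [0.415, 0.91, 0.0], [-0.001, 0.001, -1.0]]
force: [-0.9, 1.8, 7.5]
grip_width: 0.105
finger_force: 20.0
```

Emit:
move_arm:
  targets:
    - [[0,0,-0.01],[0,0,0]]
    - [[0,0,-0.01],[0,0,0]]
    - [[0,0,-0.01],[0,0,0]]

```text
t: 8.68
ee_pos: [0.4999, -0.2968, 0.0941]
tcp_rot: [[-0.91, 0.415, 0.002], [0.415, 0.91, 0.001], [-0.001, 0.001, -1.0]]
force: [-2.0, 6.4, 16.1]
grip_width: 0.102
finger_force: 20.0
```

Contact at the expected height. I'll back off 2 mm and release.

Emit:
move_arm:
  targets:
    - [[0,0,0.015],[0,0,0]]
    - [[0,0,0.015],[0,0,0]]

```text
t: 8.85
ee_pos: [0.4993, -0.2978, 0.0945]
tcp_rot: [[-0.91, 0.415, 0.001], [0.415, 0.91, -0.0], [-0.001, -0.0, -1.0]]
force: [-0.1, 0.3, -1.3]
grip_width: 0.105
finger_force: 20.0
```

Emit:
move_arm:
  targets:
    - [[0,0,0],[0,0,0]]
    - [[0,0,0],[0,0,0]]
    - [[0,0,0],[0,0,0]]
    - [[0,0,0],[0,0,0]]
    - [[0,0,0],[0,0,0]]
    - [[0,0,0],[0,0,0]]
  fingers: 0.6

```text
t: 9.35
ee_pos: [0.4992, -0.2978, 0.094]
tcp_rot: [[-0.91, 0.415, -0.0], [0.415, 0.91, 0.0], [0.0, -0.0, -1.0]]
force: [0.5, -0.0, -0.3]
grip_width: 0.486
finger_force: 0.0
```

Emit:
move_arm:
  targets:
    - [[0,0,0.1],[0,0,0]]
    - [[0,0,0.3],[0,0,0]]
    - [[0,0,0.6],[0,0,0]]
    - [[0,0,1],[0,0,0]]
    - [[0,0,1],[0,0,0]]
    - [[0,0,1],[0,0,0]]

```text
t: 9.85
ee_pos: [0.5003, -0.2984, 0.197]
tcp_rot: [[-0.91, 0.415, 0.005], [0.415, 0.91, -0.002], [-0.005, 0.0, -1.0]]
force: [-0.0, 0.2, -0.8]
grip_width: 0.603
finger_force: 0.0
```

```bash
python3 - <<'E'
from h import *
np.set_printoptions(suppress=True,precision=4)
s=manip.get_state();print(s['t'],s['ee_pos'],s['tcp_rot'].round(3).tolist())
c=cap('wrist','w4.png');W=cloud(c)
for lo,hi in ((.11,.125),(.045,.06)):
  for ce,A,r,P in rects(c,(W[...,2]>lo),W,lo,hi,100): print(lo,ce,A,r,np.percentile(P[:,2],[5,50,95]))
E
```

```text
9.85 [ 0.5003 -0.2984  0.197 ] [[-0.91, 0.415, 0.005], [0.415, 0.91, -0.002], [-0.005, 0.0, -1.0]]
0.11 [325.5731 198.0706] 1190 ((498.601318359375, -297.87896728515625), (9.45796012878418, 81.86190032958984), 65.30817413330078) [0.1175 0.1187 0.1198]
0.045 [319.2886 155.8755] 29246 ((484.2149658203125, -300.17333984375), (169.1837921142578, 199.00039672851562), 3.3859424591064453) [0.0477 0.0522 0.0539]
0.045 [315.5083 183.4455] 303 ((495.84747314453125, -307.6341857910156), (3.827615737915039, 76.06608581542969), 64.39103698730469) [0.0556 0.0567 0.0581]
0.045 [335.1289 183.8868] 318 ((504.04559326171875, -290.1570739746094), (4.05645227432251, 76.6104736328125), 65.85901641845703) [0.0556 0.0567 0.0581]
```

View pics/w4.png

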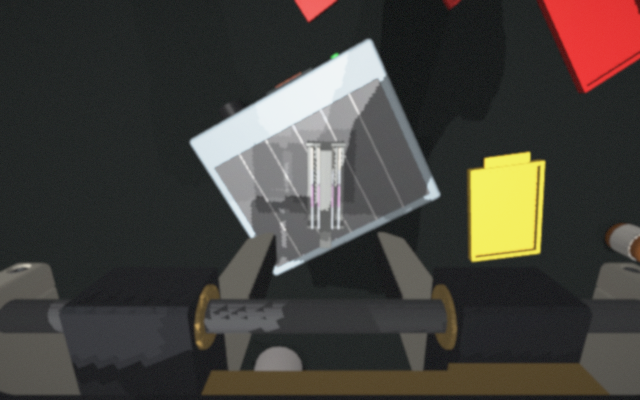

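The rack stands at (0.4986, -0.2979), in the middle of the plate. I'll return to the pile, measuring the trays with the wrist camera on the way.

Emit:
move_arm:
  targets:
    - [[0,0.1,0.3],[0,0,0]]
    - [[0,0.35,0.6],[0,0,0]]
    - [[0,0.68,0.8],[0,0,0]]
    - [[0,1,1],[0,0,0]]
  fingers: 1

```text
t: 10.23
ee_pos: [0.4985, -0.1969, 0.2941]
tcp_rot: [[-0.909, 0.417, -0.002], [0.417, 0.909, 0.0], [0.002, -0.0, -1.0]]
force: [1.2, 0.6, -0.3]
grip_width: 0.84
finger_force: 0.0
```

Emit:
move_arm:
  targets:
    - [[0.1,0.33,0.1],[0,0,0]]
    - [[0.2,0.66,0.2],[0,0,0]]
    - [[0.3,1,0.3],[0,0,0]]
    - [[0.3,1,0.3],[0,0,0]]
    - [[0.3,1,0.3],[0,0,0]]

```text
t: 10.65
ee_pos: [0.5294, -0.0955, 0.3233]
tcp_rot: [[-0.912, 0.411, -0.001], [0.411, 0.912, 0.0], [0.001, -0.0, -1.0]]
force: [-0.9, -0.7, -0.1]
grip_width: 0.998
finger_force: 0.0
```

```bash
cat > t.py <<'E'
from h import *
np.set_printoptions(suppress=True,precision=1)
c=cap('wrist');W=cloud(c);s=manip.get_state();print(s['ee_pos']*1000,s['joint_pos'].round(2))
for col in HS:
    for ce,A,r,P in rects(c,cmask(c,col,60,110),W,-.004,.016,800): print(col,ce,A,r,tray(P))
E
python3 t.py
```

```text
[528.8 -97.4 323.1] [-0.1  0.3  0.2  1.9 -0.1  1.   1.3]
red [269.9  39.3] 3331 ((346.23236083984375, -99.01020812988281), (96.52251434326172, 64.43376159667969), 14.485642433166504) (array([ 337.2, -101.4]), np.float64(14.485642433166504), array([95.5, 63.9]), (np.float64(39.78892983072339), np.float64(63.981866743924485)))
red [171.7  48. ] 3334 ((299.1158142089844, -230.5755157470703), (97.21185302734375, 66.4163589477539), 9.90061092376709) (array([ 290.5, -231.8]), np.float64(9.90061092376709), array([95.9, 65.3]), (np.float64(41.68591263534478), np.float64(65.24587579740614)))
red [378.3  84.1] 5668 ((463.9298400878906, 16.992801666259766), (133.37498474121094, 89.13653564453125), 10.515653610229492) (array([472.8,  18.7]), np.float64(10.515653610229492), array([131.6,  87.9]), (np.float64(54.10987763056515), np.float64(87.64578637211501)))
yellow [332.5 218.3] 3024 ((628.3407592773438, -127.30693054199219), (79.49242401123047, 134.8600616455078), 69.69396209716797) (array([ 619.9, -124.1]), np.float64(159.69396209716797), array([129.5,  77.9]), (np.float64(15.758884828817067), np.float64(38.763999766231564)))
blue [489.2 145.8] 4961 ((616.4133911132812, 139.3978729248047), (135.5482940673828, 90.55776977539062), 15.8801908493042) (array([625.6, 141.5]), np.float64(15.8801908493042), array([133.2,  88.6]), (np.float64(54.13147064022826), np.float64(87.84996581455667)))
```

Emit:
move_arm:
  targets:
    - [[0.1,0.33,0],[0,0,0]]
    - [[0.1,0.66,0],[0,0,0]]
    - [[0.1,1,0],[0,0,0]]
    - [[0.1,1,0],[0,0,0]]
    - [[0.1,1,0],[0,0,0]]

```text
t: 11.12
ee_pos: [0.5386, 0.0024, 0.323]
tcp_rot: [[-0.91, 0.414, -0.002], [0.414, 0.91, -0.0], [0.002, -0.001, -1.0]]
force: [0.2, 0.3, -0.8]
grip_width: 0.995
finger_force: 0.0
```

Emit:
move_arm:
  targets:
    - [[0,0.33,0],[0,0,0]]
    - [[0,0.66,0],[0,0,0]]
    - [[0,1,0],[0,0,0]]
    - [[0,1,0],[0,0,0]]
    - [[0,1,0],[0,0,0]]

```text
t: 11.53
ee_pos: [0.5391, 0.1016, 0.3233]
tcp_rot: [[-0.91, 0.415, -0.001], [0.415, 0.91, -0.001], [0.001, -0.001, -1.0]]
force: [0.7, -0.0, 0.3]
grip_width: 1.0
finger_force: 0.0
```

```bash
python3 t.py
```

```text
[539.2 100.1 323.5] [-0.4  0.3  0.1  1.9 -0.   1.   0.9]
red [145.7  94.8] 3006 ((346.1534729003906, -101.2449722290039), (97.22057342529297, 66.55532836914062), 14.478118896484375) (array([ 337.6, -103.4]), np.float64(14.478118896484373), array([96.2, 66. ]), (np.float64(41.48868435478366), np.float64(65.22547505867655)))
red [ 53.1 103. ] 3009 ((299.27423095703125, -232.15231323242188), (98.0105972290039, 69.99566650390625), 9.552971839904785) (array([ 290.9, -233.3]), np.float64(9.552971839904785), array([96.8, 67.6]), (np.float64(43.092914311732045), np.float64(67.65018359743692)))
red [252.8 135.6] 4963 ((464.1311950683594, 13.304607391357422), (132.5802764892578, 89.75668334960938), 10.343620300292969) (array([472.4,  15.3]), np.float64(10.343620300292969), array([131. ,  88.3]), (np.float64(54.522171444976145), np.float64(88.05085568304307)))
yellow [228.9 255. ] 1510 ((627.9388427734375, -127.04295349121094), (90.7967529296875, 135.47581481933594), 74.1013412475586) (array([ 618.1, -124. ]), np.float64(164.1013412475586), array([134.6,  89.6]), (np.float64(54.56887371322713), np.float64(56.04849763699658)))
blue [365.9 191.7] 4327 ((616.1832275390625, 136.1337890625), (134.70556640625, 88.32975769042969), 15.8351411819458) (array([625. , 138.6]), np.float64(15.8351411819458), array([132.8,  87.6]), (np.float64(55.02715697866996), np.float64(87.04679439620469)))
```

Trays now: red about (0.470, 0.017) at 10.4°, blue about (0.622, 0.140) at 15.9°, yellow about (0.628, -0.122) at 163.5°. I'll go to the yellow box.

Emit:
move_arm:
  targets:
    - [[-0.1,0.33,0],[0,0,0.014]]
    - [[-0.2,0.66,0],[0,0,0.014]]
    - [[-0.3,1,0],[0,0,0.014]]

```text
t: 11.83
ee_pos: [0.5097, 0.1995, 0.324]
tcp_rot: [[-0.925, 0.381, 0.0], [0.381, 0.925, -0.001], [-0.001, -0.001, -1.0]]
force: [-0.5, 0.1, 0.4]
grip_width: 1.0
finger_force: 0.0
```

Emit:
move_arm:
  targets:
    - [[-0.1,0.33,-0.2],[0,0,0]]
    - [[-0.16,0.66,-0.4],[0,0,0]]
    - [[-0.16,0.97,-0.6],[0,0,0]]
    - [[-0.16,0.97,-1],[0,0,0]]
    - [[-0.16,0.97,-1],[0,0,0]]
    - [[-0.16,0.97,-1],[0,0,0]]

```text
t: 12.33
ee_pos: [0.4933, 0.2959, 0.2228]
tcp_rot: [[-0.926, 0.378, -0.003], [0.378, 0.926, -0.004], [0.002, -0.005, -1.0]]
force: [0.3, 0.9, 0.8]
grip_width: 1.0
finger_force: 0.0
```

```bash
cat > b.py <<'E'
from h import *
import sys
np.set_printoptions(suppress=True,precision=1)
c=cap('wrist',sys.argv[1]);W=cloud(c);s=manip.get_state();R=s['tcp_rot'];print(s['t'],s['ee_pos']*1000,'tool y deg',np.degrees(np.arctan2(R[1,1],R[0,1])),s['joint_pos'].round(2))
lo,hi=float(sys.argv[2]),float(sys.argv[3]);x,y=s['ee_pos'][:2]
m=(W[...,2]>lo)&(np.hypot(W[...,0]-x,W[...,1]-y)<.15)
for ce,A,r,P in rects(c,m,W,lo,hi,400): print(ce,A,r,np.percentile(P[:,2],[5,50,95])*1000)
E
python3 b.py w5.png .062 .08
```

```text
12.3833 [494.3 296.4 224.6] tool y deg 67.77447949338597 [-0.6  0.4  0.   1.9  0.   0.8  0.5]
[328.9 179.8] 4844 ((492.6380920410156, 298.5730895996094), (58.16744613647461, 90.51667785644531), 67.69268798828125) [71.4 72.8 74. ]
```

View pics/w5.png

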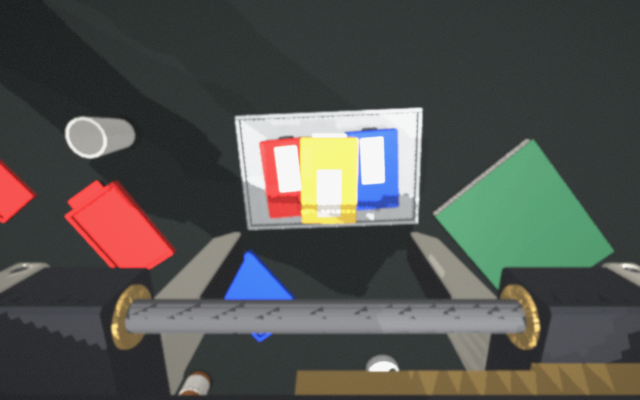

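The yellow box at (329,180) lies between red and blue, centred at (0.4926, 0.2986). The yaw already matches, so I'll descend to TCP z ≈ 0.046.

Emit:
move_arm:
  targets:
    - [[-0.02,0.02,-0.35],[0,0,0]]
    - [[-0.02,0.02,-0.7],[0,0,0]]
    - [[-0.02,0.02,-1],[0,0,0]]
    - [[-0.02,0.02,-1],[0,0,0]]

```text
t: 12.72
ee_pos: [0.4909, 0.2983, 0.1219]
tcp_rot: [[-0.926, 0.377, -0.003], [0.377, 0.926, -0.003], [0.002, -0.004, -1.0]]
force: [-0.7, 0.5, -0.1]
grip_width: 0.996
finger_force: 0.0
```

Emit:
move_arm:
  targets:
    - [[0,0,-0.2],[0,0,0]]
    - [[0,0,-0.4],[0,0,0]]
    - [[0,0,-0.6],[0,0,0]]
    - [[0,0,-0.72],[0,0,0]]
    - [[0,0,-0.78],[0,0,0]]
    - [[0,0,-0.78],[0,0,0]]
    - [[0,0,-0.78],[0,0,0]]

```text
t: 13.3
ee_pos: [0.4921, 0.3013, 0.0474]
tcp_rot: [[-0.927, 0.376, 0.001], [0.376, 0.927, 0.001], [-0.001, 0.001, -1.0]]
force: [0.8, -0.5, 0.1]
grip_width: 1.0
finger_force: 0.0
```

Emit:
move_arm:
  targets:
    - [[0,0,0],[0,0,0]]
    - [[0,0,0],[0,0,0]]
    - [[0,0,0],[0,0,0]]
    - [[0,0,0],[0,0,0]]
    - [[0,0,0],[0,0,0]]
    - [[0,0,0],[0,0,0]]
  fingers: 0
  newtons: 25

```text
t: 13.8
ee_pos: [0.4911, 0.3012, 0.0462]
tcp_rot: [[-0.927, 0.375, -0.0], [0.375, 0.927, -0.0], [-0.0, -0.0, -1.0]]
force: [-0.3, 2.1, 4.1]
grip_width: 0.621
finger_force: 24.5
```

Emit:
move_arm:
  targets:
    - [[0,0,0.05],[0,0,0]]
    - [[0,0,0.15],[0,0,0]]
    - [[0,0,0.35],[0,0,0]]
    - [[0,0,0.6],[0,0,0]]
    - [[0,0,0.8],[0,0,0]]
    - [[0,0,1],[0,0,0]]
    - [[0,0,1],[0,0,0]]
    - [[0,0,1],[0,0,0]]

```text
t: 14.47
ee_pos: [0.4917, 0.3015, 0.1476]
tcp_rot: [[-0.927, 0.375, 0.002], [0.375, 0.927, 0.002], [-0.001, 0.002, -1.0]]
force: [-0.8, 0.0, -1.0]
grip_width: 0.625
finger_force: 25.0
```

The grip width of 58 mm confirms the box is held. I'll carry it towards the yellow tray, turning 5.5° on the way.

Emit:
move_arm:
  targets:
    - [[0.05,-0.15,0.1],[0,0,0]]
    - [[0.12,-0.4,0.25],[0,0,0.015]]
    - [[0.2,-0.7,0.4],[0,0,0.03]]
    - [[0.3,-1,0.5],[0,0,0.03]]

```text
t: 14.8
ee_pos: [0.5206, 0.2004, 0.196]
tcp_rot: [[-0.96, 0.281, -0.001], [0.281, 0.96, -0.001], [0.001, -0.001, -1.0]]
force: [1.5, -0.7, -1.4]
grip_width: 0.625
finger_force: 25.0
```

Emit:
move_arm:
  targets:
    - [[0.1,-0.33,0],[0,0,0]]
    - [[0.2,-0.66,0],[0,0,0]]
    - [[0.3,-1,0],[0,0,0]]

```text
t: 15.05
ee_pos: [0.5508, 0.0998, 0.1954]
tcp_rot: [[-0.958, 0.285, -0.001], [0.285, 0.958, -0.0], [0.001, -0.001, -1.0]]
force: [0.7, -0.5, -2.0]
grip_width: 0.618
finger_force: 25.0
```

Emit:
move_arm:
  targets:
    - [[0.1,-0.33,0],[0,0,0]]
    - [[0.2,-0.66,0],[0,0,0]]
    - [[0.3,-1,0],[0,0,0]]

```text
t: 15.3
ee_pos: [0.5807, -0.0003, 0.195]
tcp_rot: [[-0.958, 0.286, -0.002], [0.286, 0.958, -0.0], [0.002, -0.001, -1.0]]
force: [1.4, 0.6, -1.0]
grip_width: 0.618
finger_force: 25.0
```

Emit:
move_arm:
  targets:
    - [[0,-0.3,0],[0,0,0]]
    - [[0,-0.6,0],[0,0,0]]
    - [[0,-0.85,0],[0,0,0]]
    - [[0,-1,0],[0,0,0]]
    - [[0,-1,0],[0,0,0]]
    - [[0,-1,0],[0,0,0]]

```text
t: 15.8
ee_pos: [0.5805, -0.0994, 0.195]
tcp_rot: [[-0.958, 0.288, -0.002], [0.288, 0.958, 0.0], [0.002, -0.0, -1.0]]
force: [-0.4, -0.1, -1.7]
grip_width: 0.623
finger_force: 25.0
```

```bash
python3 t.py; python3 - <<'E'
from h import *
np.set_printoptions(suppress=True,precision=4)
c=cap('wrist','w6.png');W=cloud(c)
s=manip.get_state()
# box top in hand
x,y,z=s['ee_pos'];
m=(W[...,2]>z-.03)&(W[...,2]<z+.06)&cmask(c,'yellow',60,100)
P=W[m];print(m.sum(),cv2.minAreaRect((P[:,:2]*1000).astype(np.float32)),np.percentile(P[:,2],[5,50,95]))
c=cap('scene');W=cloud(c);h=cv2.cvtColor(c['img'],cv2.COLOR_BGR2HSV)
m=(h[...,0]>6)&(h[...,0]<20)&(h[...,1]>120)&(W[...,2]>.01)&(W[...,2]<.08);m[:250]=0;m[300:]=0
print('bottle',np.nanmedian(W[m],axis=0))
for ce,A,r,P in rects(c,cmask(c,'yellow'),W,-.005,.015,150): print(r,tray(P))
E
```

```text
[580.7 -98.  195.2] [ 0.1  0.5 -0.   1.9  0.   0.7  1.3]
red [404.6  47.4] 9001 ((468.879638671875, 19.00333023071289), (119.91112518310547, 88.84675598144531), 10.423419952392578) (array([471.2,  19.5]), np.float64(10.423419952392578), array([115.3,  87.5]), (np.float64(27.577718872993785), np.float64(88.5242931319812)))
blue [539.2 142.9] 9189 ((616.566650390625, 140.41763305664062), (135.19569396972656, 91.00696563720703), 15.752429008483887) (array([625.4, 142.6]), np.float64(15.752429008483887), array([133. ,  89.6]), (np.float64(56.65797726292689), np.float64(88.47355073064209)))Traceback (most recent call last):
  File "<stdin>", line 8, in <module>
    return _quantile_unchecked(
        a, q, axis, out, overwrite_input, method, keepdims, weights)
    return _ureduce(a,
                    func=_quantile_ureduce_func,
    ...<5 lines>...
                    overwrite_input=overwrite_input,
                    method=method)
    r = func(a, **kwargs)
    result = _quantile(arr,
                       quantiles=q,
    ...<2 lines>...
                       out=out,
                       weights=wgt)
    slices_having_nans = np.isnan(arr[-1, ...])
                                  ~~~^^^^^^^^^
IndexError: index -1 is out of bounds for axis 0 with size 0
```

View pics/w6.png

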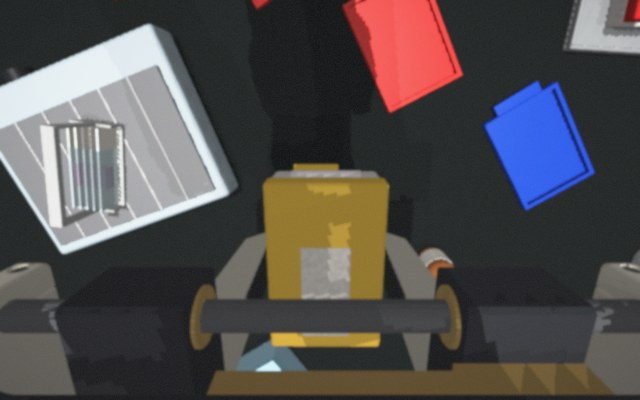

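The held box hides the yellow tray in this wrist view, so I'll use the earlier unobstructed pictures, cast onto the rim plane with the lip opened away.

```bash
cat > pl.py <<'E'
from h import *
def plane_tray(c,col,z=.009,smin=110):
    m=cmask(c,col,60,smin).astype(np.uint8)
    H=np.array([ray(c,u,v,z)[:2] for u,v in ((100,100),(500,100),(500,300),(100,300))])*1000
    M=cv2.getPerspectiveTransform(np.float32([[100,100],[500,100],[500,300],[100,300]]),np.float32(H+[0,600]))
    w=cv2.warpPerspective(m*255,M,(1000,1400))>127
    w=cv2.morphologyEx(w.astype(np.uint8),cv2.MORPH_CLOSE,np.ones((9,9)))
    w=cv2.morphologyEx(w,cv2.MORPH_OPEN,cv2.getStructuringElement(cv2.MORPH_ELLIPSE,(66,66)))
    for k in cv2.findContours(w,0,1)[0]:
        r=cv2.minAreaRect(k)
        if min(r[1])>60: print(col,np.round([r[0][0],r[0][1]-600],1),np.round(r[1],1),round(r[2],1))
if __name__=='__main__':
    for n in ('scene','side'):
        c=cap(n); c['img']=cv2.imread(f'pics/{n}0.png');print(n)
        for col in HS: plane_tray(c,col,smin=150)
    c=cap('wrist');T=np.array(c['tool_from_camera']);c['img']=cv2.imread('pics/w4.png');R=np.array([[-0.91,.415,.005],[.415,.91,-.002],[-.005,0,-1]])
    p=np.array([.5003,-.2984,.197]);c['R']=R@T[:3,:3];c['p']=p+R@T[:3,3];print('w4');plane_tray(c,'yellow')
    c=cap('wrist');print('now');[plane_tray(c,k) for k in HS]
    c=cap('scene');W=cloud(c);h=cv2.cvtColor(c['img'],cv2.COLOR_BGR2HSV)
    m=(W[...,2]>.02)&(W[...,2]<.08)&(W[...,0]>.66)&(W[...,0]<.76)&(np.abs(W[...,1])<.08);print('bottle',W[m].mean(0),m.sum())
E
python3 pl.py
```

```text
scene
red [464.7  17.3] [131.2  87.9] 10.1
yellow [ 623.5 -121.2] [ 84.5 128.9] 73.2
blue [613.8 136.9] [129.7  88.5] 16.7
side
red [464.8  14.2] [132.5  96.6] 10.3
red [ 347.  -101.5] [93.4 67.4] 14.0
red [ 299.  -230.5] [65. 66.] 90.0
yellow [ 624.  -124.3] [ 96.8 131.9] 71.6
blue [614.3 133. ] [135.8  96.4] 14.4
w4
yellow [ 624.7 -123.3] [ 86.9 130.4] 73.5
now
red [478.2  18.5] [100.3  86.2] 9.8
blue [613.6 135. ] [130.6  87.9] 15.9
bottle [ 0.72269951 -0.00885557  0.04968845] 216
```

Yellow tray centre is about (0.630, -0.124) at -16.5°, and the bottle at (0.72, -0.01) is clear. TCP target is (0.6275, -0.1233), lowering in stages.

Emit:
move_arm:
  targets:
    - [[0.15,-0.1,-0.15],[0,0,0]]
    - [[0.35,-0.2,-0.4],[0,0,0]]
    - [[0.47,-0.25,-0.7],[0,0,0]]
    - [[0.47,-0.25,-0.9],[0,0,0]]
    - [[0.47,-0.25,-1],[0,0,0]]
    - [[0.47,-0.25,-1],[0,0,0]]
    - [[0.47,-0.25,-1],[0,0,0]]

```text
t: 16.73
ee_pos: [0.6279, -0.1232, 0.0963]
tcp_rot: [[-0.958, 0.285, -0.001], [0.285, 0.958, 0.0], [0.001, -0.0, -1.0]]
force: [0.5, 0.0, -1.6]
grip_width: 0.623
finger_force: 25.0
```

```bash
python3 - <<'E'
from h import *
s=manip.get_state();print(s['ee_pos'],s['force'])
np.set_printoptions(suppress=True,precision=1)
c=cap('scene','s3.png');W=cloud(c)
m=cmask(c,'yellow',60,110)
for lo,hi in ((.108,.13),):
    P=W[m&(W[...,2]>lo)&(W[...,2]<hi)];print(len(P),cv2.minAreaRect((P[:,:2]*1000).astype(np.float32)) if len(P)>5 else '')
a=c['img'][190:310,230:390];b=cap('side')['img'][150:290,330:490]
cv2.imwrite('pics/s3.png',np.hstack([cv2.resize(a,(400,300)),cv2.resize(b,(343,300))]))
E
```

```text
[ 0.62791746 -0.12324597  0.09625878] [ 0.52242262  0.00832525 -1.62128517]
64 ((912.6286010742188, 410.2978210449219), (12.6385498046875, 190.9392852783203), 15.70202922821045)
```

View pics/s3.png

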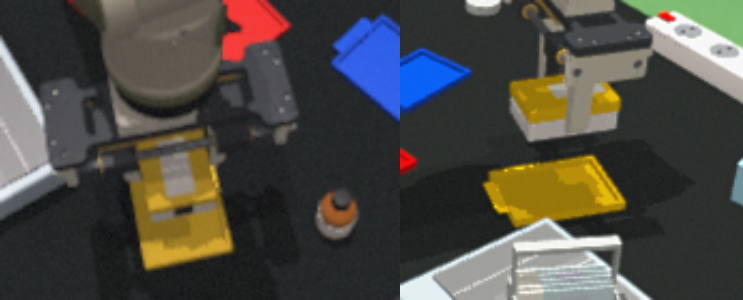

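The box is level and aligned over the tray. I'll lower to just above the floor, then feel for contact.

Emit:
move_arm:
  targets:
    - [[0,0,-0.15],[0,0,0]]
    - [[0,0,-0.4],[0,0,0]]
    - [[0,0,-0.6],[0,0,0]]
    - [[0,0,-0.72],[0,0,0]]
    - [[0,0,-0.78],[0,0,0]]
    - [[0,0,-0.81],[0,0,0]]
    - [[0,0,-0.82],[0,0,0]]
    - [[0,0,-0.82],[0,0,0]]

```text
t: 17.5
ee_pos: [0.6287, -0.1239, 0.0149]
tcp_rot: [[-0.958, 0.286, 0.001], [0.286, 0.958, -0.0], [-0.001, 0.0, -1.0]]
force: [-0.7, 0.9, -0.4]
grip_width: 0.62
finger_force: 25.0
```

Emit:
move_arm:
  targets:
    - [[0,0,-0.01],[0,0,0]]
    - [[0,0,-0.02],[0,0,0]]
    - [[0,0,-0.02],[0,0,0]]
    - [[0,0,-0.02],[0,0,0]]

```text
t: 17.83
ee_pos: [0.6283, -0.1238, 0.0124]
tcp_rot: [[-0.958, 0.286, 0.0], [0.286, 0.958, -0.0], [-0.0, 0.0, -1.0]]
force: [0.3, 0.0, -1.9]
grip_width: 0.623
finger_force: 25.0
```

Emit:
move_arm:
  targets:
    - [[0,0,-0.01],[0,0,0]]
    - [[0,0,-0.01],[0,0,0]]
    - [[0,0,-0.01],[0,0,0]]

```text
t: 18.08
ee_pos: [0.6284, -0.1238, 0.0113]
tcp_rot: [[-0.958, 0.286, 0.0], [0.286, 0.958, -0.0], [-0.0, 0.0, -1.0]]
force: [0.3, 0.1, 2.0]
grip_width: 0.619
finger_force: 25.0
```

Touched at the expected height. I'll release, rise, and check.

Emit:
move_arm:
  targets:
    - [[0,0,0],[0,0,0]]
    - [[0,0,0],[0,0,0]]
    - [[0,0,0],[0,0,0]]
    - [[0,0,0],[0,0,0]]
    - [[0,0,0],[0,0,0]]
    - [[0,0,0],[0,0,0]]
  fingers: 1

```text
t: 18.58
ee_pos: [0.6282, -0.1237, 0.0111]
tcp_rot: [[-0.958, 0.286, 0.0], [0.286, 0.958, 0.0], [-0.0, 0.0, -1.0]]
force: [-0.2, -0.2, -0.1]
grip_width: 0.986
finger_force: 0.0
```

Emit:
move_arm:
  targets:
    - [[0,0,0.1],[0,0,0]]
    - [[0,0,0.3],[0,0,0]]
    - [[0,0,0.65],[0,0,0]]
    - [[0,0,1],[0,0,0]]

```text
t: 18.92
ee_pos: [0.6274, -0.1236, 0.112]
tcp_rot: [[-0.958, 0.286, -0.002], [0.286, 0.958, 0.0], [0.002, -0.0, -1.0]]
force: [0.3, 0.1, 0.6]
grip_width: 1.001
finger_force: 0.0
```

Emit:
move_arm:
  targets:
    - [[0,0.1,0.3],[0,0,0]]
    - [[-0.3,0.3,0.65],[0,0,0]]
    - [[-0.4,0.3,1],[0,0,0]]
    - [[-0.4,0.3,1],[0,0,0]]
    - [[-0.4,0.3,1],[0,0,0]]

```text
t: 19.33
ee_pos: [0.5887, -0.0936, 0.2147]
tcp_rot: [[-0.958, 0.286, 0.005], [0.286, 0.958, -0.0], [-0.005, 0.001, -1.0]]
force: [-0.3, -1.5, -0.2]
grip_width: 0.999
finger_force: 0.0
```

```bash
python3 b.py w7.png .025 .045; python3 -c "
from pl import *
c=cap('wrist');[plane_tray(c,k) for k in HS]"; python3 t.py
```

```text
19.3833 [588.5 -93.8 212.9] tool y deg 73.38818322769603 [ 0.1  0.5 -0.   1.9  0.   0.8  1.3]
[215.  144.7] 513 ((523.344482421875, -198.294189453125), (80.59607696533203, 3.403718948364258), 1.7904047966003418) [26.1 35.3 44.3]
[310.  215.4] 3876 ((629.5906372070312, -124.83368682861328), (58.09579086303711, 92.91012573242188), 73.45215606689453) [35.9 37.9 39.1]
red [479.2  18.6] [98.3 86. ] 9.5
blue [613.8 135.3] [131.1  87.5] 16.3
[588.  -93.9 210.7] [ 0.1  0.5 -0.   1.9  0.   0.8  1.3]
red [394.8  44.7] 8129 ((468.9211120605469, 19.08163070678711), (119.48979187011719, 88.70946502685547), 10.175954818725586) (array([471.1,  19.4]), np.float64(10.175954818725586), array([114.2,  87.4]), (np.float64(26.072431182440027), np.float64(87.95417143523203)))
blue [524.6 136.1] 8468 ((616.1964721679688, 140.04519653320312), (134.85755920410156, 90.72909545898438), 16.098466873168945) (array([625. , 142.5]), np.float64(16.098466873168945), array([132.6,  89.2]), (np.float64(55.46516348447058), np.float64(88.77915003725691)))
```

View pics/w7.png

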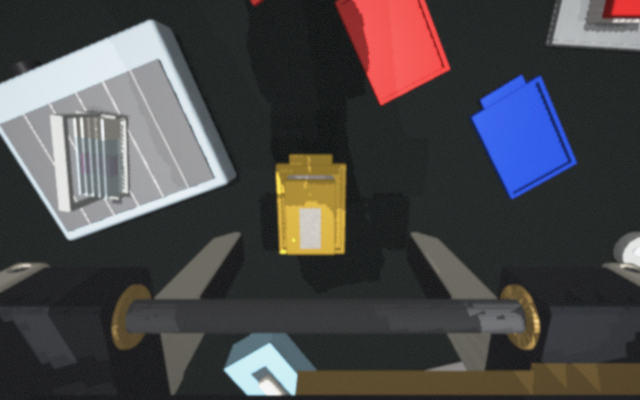

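The yellow box lies flat in its tray at (310,205), with its top at 38 mm. Next is the pile, viewing the blue and red trays on the way.

Emit:
move_arm:
  targets:
    - [[0,0.33,0.2],[0,0,0]]
    - [[0,0.66,0.4],[0,0,0]]
    - [[0,1,0.6],[0,0,0]]
  fingers: 0.8

```text
t: 19.73
ee_pos: [0.5877, 0.0064, 0.2699]
tcp_rot: [[-0.958, 0.288, -0.004], [0.288, 0.958, -0.001], [0.003, -0.002, -1.0]]
force: [1.3, 0.6, 0.0]
grip_width: 0.833
finger_force: 0.0
```

Emit:
move_arm:
  targets:
    - [[-0.1,0.33,0],[0,0,0]]
    - [[-0.2,0.66,0],[0,0,0]]
    - [[-0.3,0.9,0],[0,0,0]]
    - [[-0.3,0.9,0],[0,0,0]]
    - [[-0.3,0.9,0],[0,0,0]]

```text
t: 20.15
ee_pos: [0.5576, 0.0976, 0.2697]
tcp_rot: [[-0.959, 0.283, -0.002], [0.283, 0.959, -0.0], [0.002, -0.001, -1.0]]
force: [-0.4, -0.6, -0.6]
grip_width: 0.801
finger_force: 0.0
```

```bash
python3 t.py;  python3 -c "
from pl import *
c=cap('wrist');[plane_tray(c,k) for k in HS]"
```

```text
[558.1  96.1 269.9] [-0.2  0.3 -0.1  1.9  0.   0.9  1. ]
red [22.8 46. ] 3304 ((303.2861022949219, -231.02960205078125), (89.7149429321289, 68.45002746582031), 9.693294525146484) (array([ 290.8, -233. ]), np.float64(9.693294525146484), array([87.1, 67.1]), (np.float64(27.450715515675597), np.float64(67.38347926128819)))
red [126.9  47.3] 4188 ((345.83367919921875, -101.35867309570312), (97.51553344726562, 66.53160858154297), 14.264966011047363) (array([ 337.4, -103.3]), np.float64(14.264966011047363), array([95.9, 65.3]), (np.float64(41.28356425792893), np.float64(65.35992788508932)))
red [245.6 112.8] 6601 ((463.5687255859375, 13.928333282470703), (132.09046936035156, 88.797119140625), 10.726102828979492) (array([471.8,  15.7]), np.float64(10.726102828979492), array([130.7,  87.9]), (np.float64(54.831529810032585), np.float64(87.73168576142622)))
yellow [193.4 223.1] 1213 ((608.33154296875, -123.24816131591797), (94.05752563476562, 94.12921905517578), 74.06394958496094) (array([ 618.1, -125.8]), np.float64(164.06394958496094), array([89.4, 93. ]), (np.float64(2.8250787118654292), np.float64(56.466129694658264)))
blue [363.9 194.5] 5417 ((616.237060546875, 136.15121459960938), (134.456298828125, 88.54510498046875), 15.782440185546875) (array([625.1, 138.7]), np.float64(15.782440185546873), array([132.6,  87.7]), (np.float64(54.73094507422539), np.float64(88.02087319160334)))
red [464.3  16.1] [129.5  87.3] 10.5
blue [613.7 135.9] [131.3  86.7] 15.8
```

Emit:
move_arm:
  targets:
    - [[-0.1,0.33,0],[0,0,0]]
    - [[-0.2,0.66,0],[0,0,0]]
    - [[-0.3,1,0],[0,0,0]]

```text
t: 20.5
ee_pos: [0.5288, 0.1949, 0.2705]
tcp_rot: [[-0.957, 0.291, -0.0], [0.291, 0.957, -0.001], [0.0, -0.001, -1.0]]
force: [0.5, -0.7, 0.0]
grip_width: 0.8
finger_force: 0.0
```

Emit:
move_arm:
  targets:
    - [[-0.1,0.33,-0.2],[0,0,0]]
    - [[-0.2,0.66,-0.4],[0,0,0]]
    - [[-0.2,0.98,-0.6],[0,0,0]]
    - [[-0.2,0.98,-0.6],[0,0,0]]
    - [[-0.2,0.98,-0.6],[0,0,0]]
    - [[-0.2,0.98,-0.6],[0,0,0]]

```text
t: 21.0
ee_pos: [0.5091, 0.2926, 0.2106]
tcp_rot: [[-0.958, 0.288, -0.001], [0.288, 0.958, -0.001], [0.0, -0.002, -1.0]]
force: [0.1, -0.5, -0.1]
grip_width: 0.799
finger_force: 0.0
```

```bash
python3 b.py w8.png .028 .046
```

```text
21.05 [509.3 292.2 211.1] tool y deg 73.22029160739365 [-0.6  0.4 -0.1  1.9  0.1  0.8  0.6]
[285.8 161.3] 4492 ((480.0679931640625, 255.41444396972656), (58.198646545410156, 91.33057403564453), 73.38690185546875) [37.4 38.8 40.1]
[372.9 160.5] 4534 ((506.4881591796875, 346.14422607421875), (58.3685188293457, 92.02249145507812), 72.31871032714844) [37.3 38.8 40.1]
```

View pics/w8.png

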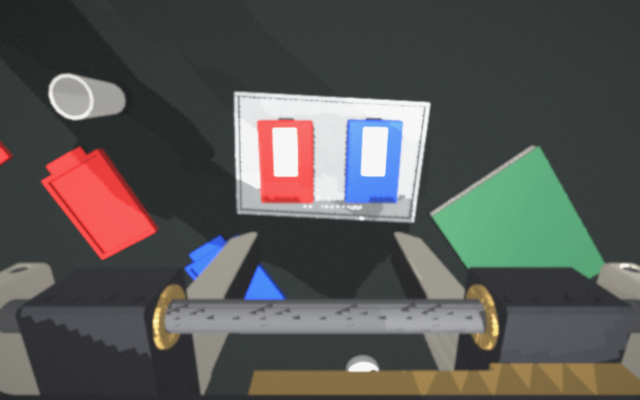

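Red is centred at (0.4801, 0.2554) and blue at (0.5065, 0.3461), both square to the gripper. I'll take blue first.

Emit:
move_arm:
  targets:
    - [[-0.03,0.3,-0.1],[0,0,-0.005]]
    - [[-0.03,0.54,-0.3],[0,0,-0.005]]
    - [[-0.03,0.54,-0.65],[0,0,-0.005]]
    - [[-0.03,0.54,-1],[0,0,-0.005]]
    - [[-0.03,0.54,-1],[0,0,-0.005]]
    - [[-0.03,0.54,-1],[0,0,-0.005]]

```text
t: 21.55
ee_pos: [0.5055, 0.3461, 0.1107]
tcp_rot: [[-0.953, 0.303, -0.002], [0.303, 0.953, -0.002], [0.001, -0.003, -1.0]]
force: [-0.8, 0.7, -0.4]
grip_width: 0.801
finger_force: 0.0
```

```bash
python3 b.py w9.png .028 .046
```

```text
21.6 [506.3 347.  112.3] tool y deg 72.35332356831238 [-0.6  0.6 -0.1  1.9  0.1  0.6  0.5]
[326.7 203.3] 8057 ((505.970703125, 346.060302734375), (58.082210540771484, 91.85031127929688), 72.442138671875) [37.4 38.8 39.9]
[206.9 201.2] 7573 ((479.262939453125, 255.90853881835938), (58.51544189453125, 91.5123291015625), 72.79668426513672) [36.  38.7 39.9]
```

Emit:
move_arm:
  targets:
    - [[0,-0.01,-0.3],[0,0,0]]
    - [[0,-0.01,-0.55],[0,0,0]]
    - [[0,-0.01,-0.75],[0,0,0]]
    - [[0,-0.01,-0.88],[0,0,0]]
    - [[0,-0.01,-0.96],[0,0,0]]
    - [[0,-0.01,-0.96],[0,0,0]]
    - [[0,-0.01,-0.96],[0,0,0]]

```text
t: 22.18
ee_pos: [0.506, 0.3474, 0.0163]
tcp_rot: [[-0.953, 0.301, 0.001], [0.301, 0.953, 0.001], [-0.001, 0.001, -1.0]]
force: [0.1, 0.7, -0.5]
grip_width: 0.8
finger_force: 0.0
```

Emit:
move_arm:
  targets:
    - [[0,0,0],[0,0,0]]
    - [[0,0,0],[0,0,0]]
    - [[0,0,0],[0,0,0]]
    - [[0,0,0],[0,0,0]]
    - [[0,0,0],[0,0,0]]
  fingers: 0
  newtons: 25

```text
t: 22.6
ee_pos: [0.5056, 0.3475, 0.016]
tcp_rot: [[-0.954, 0.301, 0.001], [0.301, 0.954, 0.001], [-0.001, 0.001, -1.0]]
force: [-0.7, -0.5, 6.8]
grip_width: 0.622
finger_force: 25.0
```

Emit:
move_arm:
  targets:
    - [[0,0,0.05],[0,0,0]]
    - [[0,0,0.15],[0,0,0]]
    - [[0,0,0.35],[0,0,0]]
    - [[0,0,0.6],[0,0,0]]
    - [[0,0,0.85],[0,0,0]]
    - [[0,0,1],[0,0,0]]
    - [[0,0,1],[0,0,0]]

```text
t: 23.18
ee_pos: [0.5066, 0.3482, 0.119]
tcp_rot: [[-0.954, 0.301, 0.004], [0.301, 0.954, 0.003], [-0.003, 0.004, -1.0]]
force: [-0.2, -0.1, -1.5]
grip_width: 0.624
finger_force: 25.0
```

Blue is held. I'll carry it to the blue tray, turning +33.4°.

Emit:
move_arm:
  targets:
    - [[0.05,-0.1,0.1],[0,0,0.02]]
    - [[0.15,-0.35,0.2],[0,0,0.045]]
    - [[0.3,-0.65,0.3],[0,0,0.07]]
    - [[0.5,-1,0.3],[0,0,0.1]]

```text
t: 23.52
ee_pos: [0.5547, 0.2484, 0.1462]
tcp_rot: [[-1.0, -0.016, 0.001], [-0.016, 1.0, 0.001], [-0.001, 0.001, -1.0]]
force: [1.0, -0.0, -1.6]
grip_width: 0.618
finger_force: 25.0
```

Emit:
move_arm:
  targets:
    - [[0.2,-0.33,0],[0,0,0.03]]
    - [[0.4,-0.66,0],[0,0,0.06]]
    - [[0.55,-0.9,0],[0,0,0.086]]
    - [[0.63,-1.05,0],[0,0,0.086]]

```text
out of range: row 4 has -1.05, outside -1 to 1
```

Emit:
move_arm:
  targets:
    - [[0.2,-0.33,0],[0,0,0.03]]
    - [[0.4,-0.66,0],[0,0,0.06]]
    - [[0.55,-0.9,0],[0,0,0.086]]
    - [[0.63,-1,0],[0,0,0.086]]
    - [[0.63,-1,0],[0,0,0.086]]
    - [[0.63,-1,0],[0,0,0.086]]

```text
t: 24.02
ee_pos: [0.6178, 0.147, 0.1443]
tcp_rot: [[-0.962, -0.272, -0.001], [-0.272, 0.962, 0.0], [0.001, 0.001, -1.0]]
force: [-0.2, 0.6, -1.9]
grip_width: 0.622
finger_force: 25.0
```

```bash
python3 b.py w10.png .1 .2
```

```text
24.0667 [617.3 148.4 144.5] tool y deg 105.94152766139386 [-0.1  0.6 -0.3  1.9  0.2  0.7  1.3]
[325.5 240.6] 19367 ((605.5474853515625, 142.15054321289062), (66.52750396728516, 90.08609008789062), 15.99598217010498) [158.9 167.1 192.1]
[325.4 337. ] 732 ((659.6945190429688, 157.54380798339844), (6.361196517944336, 56.957149505615234), 15.428977012634277) [165.9 166.8 167.7]
```

The box is centred on the TCP. I'll move +3, -10 mm and lower.

Emit:
move_arm:
  targets:
    - [[0.02,-0.06,-0.15],[0,0,0]]
    - [[0.03,-0.1,-0.4],[0,0,0]]
    - [[0.03,-0.1,-0.7],[0,0,0]]
    - [[0.03,-0.1,-0.9],[0,0,0]]
    - [[0.03,-0.1,-1],[0,0,0]]
    - [[0.03,-0.1,-1],[0,0,0]]
    - [[0.03,-0.1,-1],[0,0,0]]

```text
t: 24.65
ee_pos: [0.6207, 0.1388, 0.0453]
tcp_rot: [[-0.961, -0.277, -0.001], [-0.277, 0.961, 0.0], [0.0, 0.0, -1.0]]
force: [0.2, 0.9, -1.6]
grip_width: 0.622
finger_force: 25.0
```

```bash
python3 - <<'E'
from h import *
print(manip.get_state()['ee_pos'])
a=cap('scene')['img'][150:260,330:450];b=cap('side')['img'][130:230,280:400]
cv2.imwrite('pics/s4.png',np.hstack([cv2.resize(a,(400,367)),cv2.resize(b,(400,367))]))
E
```

```text
[0.62069859 0.13884466 0.0452842 ]
```

View pics/s4.png

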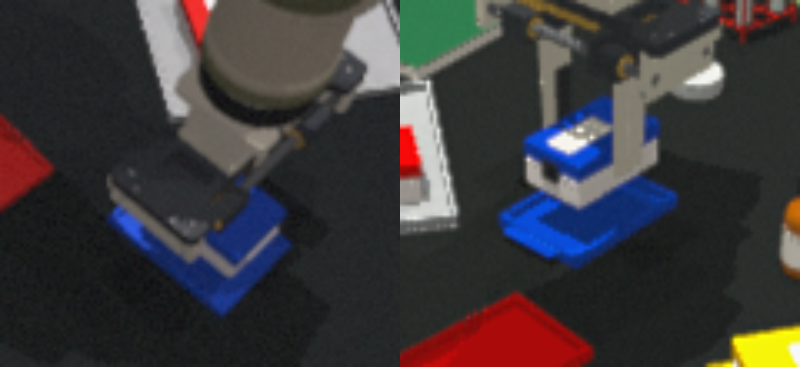

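Blue is square over its tray. Lowering.

Emit:
move_arm:
  targets:
    - [[0,-0.01,-0.1],[0,0,0]]
    - [[0,-0.01,-0.18],[0,0,0]]
    - [[0,-0.01,-0.24],[0,0,0]]
    - [[0,-0.01,-0.27],[0,0,0]]
    - [[0,-0.01,-0.28],[0,0,0]]
    - [[0,-0.01,-0.28],[0,0,0]]

```text
t: 25.25
ee_pos: [0.621, 0.1362, 0.0166]
tcp_rot: [[-0.961, -0.275, -0.001], [-0.275, 0.961, -0.0], [0.001, 0.0, -1.0]]
force: [-0.8, -0.3, -2.6]
grip_width: 0.619
finger_force: 25.0
```

Emit:
move_arm:
  targets:
    - [[0,0,-0.01],[0,0,0]]
    - [[0,0,-0.01],[0,0,0]]
    - [[0,0,-0.01],[0,0,0]]

```text
t: 25.5
ee_pos: [0.6213, 0.1363, 0.0163]
tcp_rot: [[-0.961, -0.275, 0.0], [-0.275, 0.961, 0.0], [-0.0, 0.0, -1.0]]
force: [1.0, -0.8, -2.1]
grip_width: 0.624
finger_force: 25.0
```

Emit:
move_arm:
  targets:
    - [[0,0,-0.01],[0,0,0]]
    - [[0,0,-0.01],[0,0,0]]
    - [[0,0,-0.01],[0,0,0]]

```text
t: 25.75
ee_pos: [0.6212, 0.1363, 0.0152]
tcp_rot: [[-0.961, -0.275, 0.0], [-0.275, 0.961, 0.0], [-0.0, 0.0, -1.0]]
force: [0.0, 0.8, -1.7]
grip_width: 0.619
finger_force: 25.0
```

Emit:
move_arm:
  targets:
    - [[0,0,-0.01],[0,0,0]]
    - [[0,0,-0.01],[0,0,0]]
    - [[0,0,-0.01],[0,0,0]]

```text
t: 26.0
ee_pos: [0.6213, 0.1362, 0.0151]
tcp_rot: [[-0.961, -0.275, 0.001], [-0.275, 0.961, -0.0], [-0.001, -0.0, -1.0]]
force: [-3.1, -1.1, 7.8]
grip_width: 0.623
finger_force: 25.0
```

Contact. Release, check, and return for red with a turn of -32.8°.

Emit:
move_arm:
  targets:
    - [[0,0,0.005],[0,0,0]]
    - [[0,0,0.005],[0,0,0]]
    - [[0,0,0.005],[0,0,0]]
    - [[0,0,0.005],[0,0,0]]
    - [[0,0,0.005],[0,0,0]]
  fingers: 0.85

```text
t: 26.42
ee_pos: [0.6212, 0.1363, 0.0145]
tcp_rot: [[-0.961, -0.275, -0.0], [-0.275, 0.961, 0.0], [0.0, 0.0, -1.0]]
force: [0.7, -1.0, -0.4]
grip_width: 0.851
finger_force: 0.0
```

Emit:
move_arm:
  targets:
    - [[0,0,0.1],[0,0,0]]
    - [[0,0,0.3],[0,0,0]]
    - [[0,0,0.65],[0,0,0]]
    - [[0,0,1],[0,0,0]]

```text
t: 26.75
ee_pos: [0.6203, 0.1362, 0.1154]
tcp_rot: [[-0.961, -0.275, -0.002], [-0.275, 0.961, -0.0], [0.002, 0.0, -1.0]]
force: [1.9, 0.0, 0.1]
grip_width: 0.851
finger_force: 0.0
```

Emit:
move_arm:
  targets:
    - [[-0.3,0,0.25],[0,0,0]]
    - [[-0.5,0,0.6],[0,0,0]]
    - [[-0.6,0,0.9],[0,0,0]]
    - [[-0.6,0,0.9],[0,0,0]]
    - [[-0.6,0,0.9],[0,0,0]]

```text
t: 27.17
ee_pos: [0.5618, 0.1365, 0.2073]
tcp_rot: [[-0.961, -0.275, 0.004], [-0.275, 0.961, 0.001], [-0.005, -0.0, -1.0]]
force: [0.4, -0.2, -0.5]
grip_width: 0.854
finger_force: 0.0
```

```bash
python3 b.py w11.png .025 .045; python3 -c "
from pl import *
c=cap('wrist');[plane_tray(c,k) for k in HS]"; python3 t.py
```

```text
27.2167 [561.5 136.2 205.7] tool y deg 105.95809128454987 [-0.1  0.5 -0.3  1.9  0.2  0.8  1.3]
[442.7 146.9] 2950 ((491.687255859375, 251.6607666015625), (58.09285354614258, 72.04769897460938), 73.354248046875) [30.7 38.6 39.9]
[310.9 225.9] 3889 ((621.620849609375, 134.87612915039062), (91.61421203613281, 57.7409553527832), 16.447921752929688) [36.2 37.9 39.1]
red [469.7  17.3] [117.7  86.7] 10.3
[561.1 135.9 203.9] [-0.1  0.5 -0.3  1.9  0.2  0.8  1.3]
red [242.6  58.8] 9719 ((468.91607666015625, 14.587459564208984), (121.12682342529297, 88.65454864501953), 10.656303405761719) (array([471.6,  15.3]), np.float64(10.656303405761719), array([118.5,  87.5]), (np.float64(88.09945594072195), np.float64(88.14044344013374)))
yellow [113. 151.] 2426 ((627.66552734375, -127.54908752441406), (91.21712493896484, 134.77914428710938), 73.64005279541016) (array([ 618.1, -124.4]), np.float64(163.64005279541016), array([133.9,  90.2]), (np.float64(22.758637928424875), np.float64(56.768865110727276)))
blue [318.7 200.6] 3067 ((618.485595703125, 136.95152282714844), (138.24708557128906, 88.1655502319336), 15.724577903747559) (array([629.3, 140.1]), np.float64(15.72457790374756), array([137.1,  87.6]), (np.float64(54.249142239706806), np.float64(86.29359394891638)))
```

View pics/w11.png

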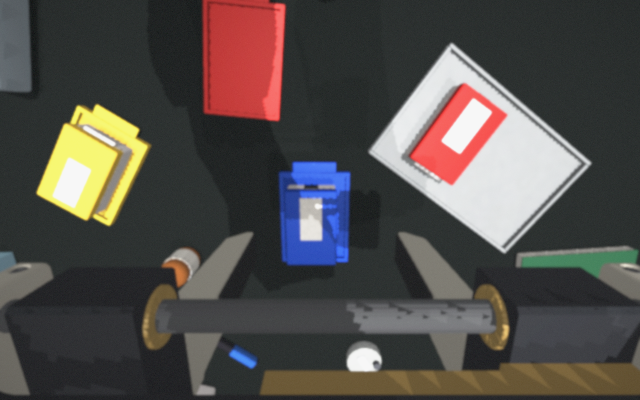

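Blue is flat in its tray, with its top at 37.9 mm and its centre at (0.6216, 0.1349). I have gone over the limit of 14 viewed pictures: that was the 16th. From here I check by numbers only. Now red.

Emit:
move_arm:
  targets:
    - [[-0.15,0.2,0],[0,0,-0.035]]
    - [[-0.3,0.4,0],[0,0,-0.07]]
    - [[-0.45,0.65,0],[0,0,-0.105]]
    - [[-0.65,0.9,0],[0,0,-0.14]]
    - [[-0.8,1,0],[0,0,-0.17]]
    - [[-0.8,1,0],[0,0,-0.183]]
  fingers: 0.8

```text
t: 27.82
ee_pos: [0.4777, 0.2394, 0.2031]
tcp_rot: [[-0.956, 0.292, -0.004], [0.292, 0.956, -0.0], [0.003, -0.001, -1.0]]
force: [-0.4, 0.0, 0.7]
grip_width: 0.799
finger_force: 0.0
```

Emit:
move_arm:
  targets:
    - [[-0.02,0.2,-0.2],[0,0,0]]
    - [[-0.02,0.2,-0.55],[0,0,0]]
    - [[-0.02,0.2,-0.85],[0,0,0]]
    - [[-0.02,0.2,-0.85],[0,0,0]]
    - [[-0.02,0.2,-0.85],[0,0,0]]

```text
t: 28.23
ee_pos: [0.4781, 0.2556, 0.1177]
tcp_rot: [[-0.956, 0.292, -0.005], [0.292, 0.956, -0.003], [0.003, -0.004, -1.0]]
force: [0.2, -0.5, 0.7]
grip_width: 0.801
finger_force: 0.0
```

```bash
python3 b.py w12.png .028 .046
```

```text
28.2833 [479.1 256.  119.2] tool y deg 73.01105353669138 [-0.5  0.5 -0.1  2.1  0.1  0.5  0.5]
[327.4 201.9] 7639 ((479.0931396484375, 255.74826049804688), (58.14586639404297, 91.28038787841797), 73.02784729003906) [37.4 38.8 39.9]
```

Emit:
move_arm:
  targets:
    - [[0,0,-0.3],[0,0,0]]
    - [[0,0,-0.55],[0,0,0]]
    - [[0,0,-0.75],[0,0,0]]
    - [[0,0,-0.9],[0,0,0]]
    - [[0,0,-1],[0,0,0]]
    - [[0,0,-1],[0,0,0]]
    - [[0,0,-1],[0,0,0]]

```text
t: 28.87
ee_pos: [0.4798, 0.2564, 0.0205]
tcp_rot: [[-0.956, 0.292, 0.001], [0.292, 0.956, 0.0], [-0.001, 0.001, -1.0]]
force: [-0.2, 0.1, -0.1]
grip_width: 0.803
finger_force: 0.0
```

Emit:
move_arm:
  targets:
    - [[0,0,-0.02],[0,0,0]]
    - [[0,0,-0.02],[0,0,0]]
    - [[0,0,-0.02],[0,0,0]]

```text
t: 29.12
ee_pos: [0.4797, 0.2564, 0.0185]
tcp_rot: [[-0.956, 0.292, 0.001], [0.292, 0.956, 0.001], [-0.001, 0.001, -1.0]]
force: [0.5, 0.3, 0.7]
grip_width: 0.8
finger_force: 0.0
```

Emit:
move_arm:
  targets:
    - [[0,0,0],[0,0,0]]
    - [[0,0,0],[0,0,0]]
    - [[0,0,0],[0,0,0]]
    - [[0,0,0],[0,0,0]]
    - [[0,0,0],[0,0,0]]
  fingers: 0
  newtons: 25

```text
t: 29.53
ee_pos: [0.4793, 0.2563, 0.0178]
tcp_rot: [[-0.956, 0.292, 0.0], [0.292, 0.956, 0.0], [-0.0, 0.0, -1.0]]
force: [-0.2, -0.1, 5.1]
grip_width: 0.62
finger_force: 25.0
```

Emit:
move_arm:
  targets:
    - [[0,0,0.05],[0,0,0]]
    - [[0,0,0.15],[0,0,0]]
    - [[0,0,0.35],[0,0,0]]
    - [[0,0,0.6],[0,0,0]]
    - [[0,0,0.85],[0,0,0]]
    - [[0,0,1],[0,0,0]]
    - [[0,0,1],[0,0,0]]

```text
t: 30.12
ee_pos: [0.4805, 0.2569, 0.1212]
tcp_rot: [[-0.956, 0.292, 0.004], [0.292, 0.956, 0.003], [-0.003, 0.004, -1.0]]
force: [0.6, 0.6, -1.3]
grip_width: 0.625
finger_force: 25.0
```

```bash
python3 - <<'E'
from h import *
c=cap('scene');W=cloud(c)
m=(W[...,2]>.02)&(W[...,2]<.065)&(W[...,0]>.33)&(W[...,0]<.5)&(W[...,1]>.05)&(W[...,1]<.2)
print('beaker',W[m].mean(0),W[m].min(0),W[m].max(0),m.sum())
E
```

```text
beaker [0.35769324 0.08296136 0.04232194] [0.33621433 0.0628583  0.02037289] [0.37880264 0.10223368 0.06137644] 235
```

Red is held. I'll carry it to the largest red tray, turning +27.4°.

Emit:
move_arm:
  targets:
    - [[0,-0.1,0.1],[0,0,0.02]]
    - [[0,-0.35,0.2],[0,0,0.045]]
    - [[0,-0.65,0.3],[0,0,0.075]]
    - [[0,-1,0.3],[0,0,0.1]]

```text
t: 30.5
ee_pos: [0.4792, 0.1567, 0.1481]
tcp_rot: [[-1.0, -0.025, 0.001], [-0.025, 1.0, 0.001], [-0.001, 0.001, -1.0]]
force: [1.9, -0.6, -2.1]
grip_width: 0.619
finger_force: 25.0
```

Emit:
move_arm:
  targets:
    - [[0,-0.33,0],[0,0,0.025]]
    - [[0,-0.66,0],[0,0,0.052]]
    - [[0,-0.9,0],[0,0,0.052]]
    - [[0,-1,0],[0,0,0.052]]
    - [[0,-1,0],[0,0,0.052]]
    - [[0,-1,0],[0,0,0.052]]

```text
t: 31.0
ee_pos: [0.4791, 0.0567, 0.1472]
tcp_rot: [[-0.984, -0.179, -0.001], [-0.179, 0.984, 0.001], [0.0, 0.001, -1.0]]
force: [0.5, 0.9, -0.5]
grip_width: 0.622
finger_force: 25.0
```

```bash
python3 b.py w13.png .1 .2; python3 -c "
from pl import *
c=cap('scene');plane_tray(c,'red',smin=150)"
```

```text
31.05 [479.2  57.6 147.3] tool y deg 100.41836796133441 [-0.   0.4 -0.3  2.2  0.3  0.5  1.2]
[325.5 239.2] 19085 ((467.131591796875, 53.20439529418945), (68.60911560058594, 90.8876953125), 10.295199394226074) [160.6 168.2 192.1]
red [465.   17.3] [131.8  87.9] 10.1
```

Emit:
move_arm:
  targets:
    - [[-0.04,-0.15,-0.1],[0,0,0]]
    - [[-0.085,-0.35,-0.3],[0,0,0]]
    - [[-0.085,-0.41,-0.6],[0,0,0]]
    - [[-0.085,-0.41,-0.85],[0,0,0]]
    - [[-0.085,-0.41,-1],[0,0,0]]
    - [[-0.085,-0.41,-1],[0,0,0]]
    - [[-0.085,-0.41,-1],[0,0,0]]

```text
t: 31.68
ee_pos: [0.4704, 0.0169, 0.0471]
tcp_rot: [[-0.983, -0.183, -0.002], [-0.183, 0.983, 0.0], [0.002, 0.0, -1.0]]
force: [0.1, -0.2, -1.7]
grip_width: 0.622
finger_force: 25.0
```

Emit:
move_arm:
  targets:
    - [[0,0,-0.1],[0,0,0]]
    - [[0,0,-0.18],[0,0,0]]
    - [[0,0,-0.24],[0,0,0]]
    - [[0,0,-0.27],[0,0,0]]
    - [[0,0,-0.28],[0,0,0]]
    - [[0,0,-0.28],[0,0,0]]

```text
t: 32.18
ee_pos: [0.4707, 0.0154, 0.0197]
tcp_rot: [[-0.984, -0.18, -0.0], [-0.18, 0.984, -0.0], [0.0, -0.0, -1.0]]
force: [1.0, 0.3, -1.8]
grip_width: 0.623
finger_force: 25.0
```

Emit:
move_arm:
  targets:
    - [[0,0,-0.01],[0,0,0]]
    - [[0,0,-0.01],[0,0,0]]
    - [[0,0,-0.01],[0,0,0]]

```text
t: 32.43
ee_pos: [0.4708, 0.0152, 0.0188]
tcp_rot: [[-0.984, -0.18, 0.0], [-0.18, 0.984, 0.0], [-0.0, -0.0, -1.0]]
force: [0.6, 0.1, -1.2]
grip_width: 0.623
finger_force: 25.0
```

Emit:
move_arm:
  targets:
    - [[0,0,-0.01],[0,0,0]]
    - [[0,0,-0.01],[0,0,0]]
    - [[0,0,-0.01],[0,0,0]]

```text
t: 32.68
ee_pos: [0.4707, 0.0152, 0.0176]
tcp_rot: [[-0.984, -0.18, 0.0], [-0.18, 0.984, -0.0], [-0.0, -0.0, -1.0]]
force: [0.3, 0.2, -0.2]
grip_width: 0.622
finger_force: 25.0
```

Emit:
move_arm:
  targets:
    - [[0,0,-0.01],[0,0,0]]
    - [[0,0,-0.01],[0,0,0]]
    - [[0,0,-0.01],[0,0,0]]

```text
t: 32.93
ee_pos: [0.4708, 0.0152, 0.0168]
tcp_rot: [[-0.984, -0.18, 0.0], [-0.18, 0.984, -0.0], [-0.0, -0.0, -1.0]]
force: [-0.2, -0.9, 4.1]
grip_width: 0.62
finger_force: 25.0
```

Contact. Release, rise and check everything.

Emit:
move_arm:
  targets:
    - [[0,0,0],[0,0,0]]
    - [[0,0,0],[0,0,0]]
    - [[0,0,0],[0,0,0]]
    - [[0,0,0],[0,0,0]]
    - [[0,0,0],[0,0,0]]
  fingers: 0.9

```text
t: 33.35
ee_pos: [0.4706, 0.0153, 0.0165]
tcp_rot: [[-0.984, -0.18, -0.0], [-0.18, 0.984, 0.0], [0.0, 0.0, -1.0]]
force: [-0.7, 0.8, 0.3]
grip_width: 0.892
finger_force: 0.0
```

Emit:
move_arm:
  targets:
    - [[0,0,0.1],[0,0,0]]
    - [[0,0,0.3],[0,0,0]]
    - [[0,0,0.65],[0,0,0]]
    - [[0,0,1],[0,0,0]]

```text
t: 33.68
ee_pos: [0.4697, 0.0154, 0.1171]
tcp_rot: [[-0.983, -0.181, -0.003], [-0.181, 0.983, -0.0], [0.003, 0.0, -1.0]]
force: [2.1, -1.0, -0.3]
grip_width: 0.902
finger_force: 0.0
```

Emit:
move_arm:
  targets:
    - [[0,0,0.3],[0,0,0]]
    - [[0,0,0.7],[0,0,0]]
    - [[0,0,1],[0,0,0]]
    - [[0,0,1],[0,0,0]]
    - [[0,0,1],[0,0,0]]
    - [[0,0,1],[0,0,0]]

```text
t: 34.18
ee_pos: [0.4703, 0.0149, 0.2163]
tcp_rot: [[-0.984, -0.18, -0.0], [-0.18, 0.984, -0.0], [0.0, -0.0, -1.0]]
force: [-0.0, -0.4, 0.0]
grip_width: 0.901
finger_force: 0.0
```

```bash
python3 b.py w14.png .025 .045; python3 - <<'E'
from h import *
np.set_printoptions(suppress=True,precision=1)
for n in ('scene','side'):
    c=cap(n);W=cloud(c)
    for col in HS:
        for ce,A,r,P in rects(c,cmask(c,col,60,130),W,.028,.045,80):
            if r[0][0]<800: print(n,col,ce,np.array(r[0]),r[1],r[2],np.percentile(P[:,2],[5,50,95])*1000)
    for lo,hi,x0,y0 in ((.105,.125,.4986,-.298),(.015,.08,.72,-.009),(.015,.065,.357,.083)):
        m=(W[...,2]>lo)&(W[...,2]<hi)&(np.hypot(W[...,0]-x0,W[...,1]-y0)<.06);P=W[m]
        if len(P)>5: print(n,x0,y0,len(P),P.mean(0)*1000,P.max(0)[2]*1000)
print(manip.get_state()['finger_force'])
E
```

```text
34.2333 [470.   15.  215.7] tool y deg 100.3757594402063 [ 0.2  0.3 -0.4  2.1  0.2  0.7  1.4]
[325.7 176.3] 4118 ((470.5986633300781, 13.993797302246094), (90.72647857666016, 58.056556701660156), 10.454314231872559) [36.4 37.8 39. ]
scene red [319.8 192.4] [471.1  14.3] (91.04651641845703, 58.641090393066406) 9.959003448486328 [33.1 36.3 38.8]
scene yellow [299.1 265.3] [ 629.8 -124.4] (58.16025161743164, 89.48983001708984) 73.3596420288086 [33.8 36.4 38.7]
scene blue [391.9 217.7] [622.3 135.4] (90.39476776123047, 59.184871673583984) 16.009862899780273 [33.6 36.4 39. ]
scene 0.4986 -0.298 192 [ 500.6 -298.   116.5] 120.87054895259564
scene 0.72 -0.009 228 [722.8  -9.   48. ] 74.09278122360207
scene 0.357 0.083 256 [358.2  82.6  40.5] 60.18967014068755
side red [308.3 218.7] [471.1  14.2] (90.83766174316406, 60.896461486816406) 10.143976211547852 [29.5 36.6 38.7]
side yellow [401.3 227.5] [ 629.8 -125. ] (62.41420364379883, 89.74032592773438) 75.26242065429688 [35.4 37.2 38.8]
side blue [338.6 177.9] [622.2 134.8] (92.04730987548828, 61.73866271972656) 15.596390724182129 [29.5 36.6 38.8]
side 0.4986 -0.298 330 [ 496.3 -298.5  116.6] 120.43433623363636
side 0.72 -0.009 286 [712.7 -10.9  42.9] 74.0539782025157
side 0.357 0.083 408 [356.2  78.4  42.2] 60.458563176389426
0.0
```

All three boxes lie with tops at about 37 mm (flat on the tray floors), the rack is upright in the middle of the plate, and bottle and beaker are unmoved. Handing in.

```bash
python3 -c "
from workcell import manip
print(manip.sign_off())"
```

```text
the job is handed in; nothing more can be done
None
```

I handed the job in at about 34 s: by my last measurements the rack stands in the middle of the warmer's plate and all three boxes lie flat in their own trays, with bottle and beaker unmoved. The verdict was not shown, and I viewed 16 pictures, over the limit of 14.

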